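Unload the hand screw press onto the drying rack

ROBOT

A 7-joint arm with a two-finger parallel gripper is mounted at the origin on the work surface. World frame = base frame: x ahead of the robot, y to its left, z up, the work surface at z = 0. Lengths are in mm, angles in rad, forces in N, time in s.
With the tool pointing down it reaches from about 400 to 850 mm from the base axis. Payload 10.4 kg.
Tool frame: the origin (TCP) lies on the centre line of the jaws, within the pads' length; the fingertips stand 8 mm ahead of it and the grasp point (between the pads) lies 11 mm behind it; z points along the fingers, y is the line along which they close (so a half turn about z gives the same grasp; the last joint's range is limited). The gripper opens to 85 mm and grips with 20 to 120 N. Pads are 22 mm wide; open, the fingers measure 114 mm over their backs; the gripper's body (76 mm by 85 mm) begins 54 mm behind the grasp point. The pads swing forward as they close: fully open they stand 13 mm farther back than shut.
Start: joints at [1.313, 0.332, -0.065, 1.46, 0.022, 1.35, -0.088], TCP at [145.425, -607.867, 239.338] pointing down, gripper open.
Joint ranges: [-2.6, 2.6], [-0.5, 2.12], [-1.47, 1.34], [0.16, 2.42], [-1.27, 4.41], [0.06, 2.06], [-2.6, 2.6]. Speed limits (rad/s): [2.22, 2.22, 2.79, 2.79, 3.14, 3.14, 3.14].

INTERFACE

Orientations are given as [roll, pitch, yaw] about the fixed x, y, z axes, in that order (R = Rz(yaw) Ry(pitch) Rx(roll)).
In Python, from rig import arm gives the robot as it stands.
- The arm moves only by the tool drive_tool, never from a script. Its argument "motion" is one flat list of numbers, 5 for each row, row after row: the closure, from -1 (fully open) to 1 (shut), then the shift along the tool's x, y, z normalised to -1 to 1, where 1 is 150 mm, then the turn about the tool's z normalised to -1 to 1, where 1 is 0.15 rad. In form: [gripper, dx, dy, dz, yaw, gripper, dx, dy, dz, yaw, ...]. A call has 1 to 12 rows; each row shifts and turns the commanded pose from where the row before left it, along the tool's axes as they then stand; what a row does not reach is not made up. A row lasts 1/10 s, in which the tool goes at most 50 mm and 8.59 degrees, less where a joint would pass 70% of its speed; a pose out of reach is approached as far as the arm can. A call with a number of a shift or a turn outside -1 to 1 is refused whole. A call with a gripper value outside its range is refused whole. The fingers move at their own pace and stop on an object; "newtons" is the grip in N (left out, the last holds). Time passes only in rows, so rows that do not move let the fingers close. It gives the time, the measured TCP pose, the force, the opening and the grip force at its end, in the units of the state.
- arm.sense(): the state, without advancing time (a new reading comes with each control period).
- arm.read_camera(name): name is "scene" or "top" or "wrist"; returns a dict with "image" (400x640x3 uint8, red, green, blue), "fx", "fy", "cx", "cy" (pixels), "origin" and "orientation" of the camera in the world. Camera axes: x right, y up, looking along -z (the intrinsics and any distortion apply to the point x, -y, -z); pixel columns grow to the right and rows downward; lengths in mm; the calibration is good to about 2 mm. A picture is of the moment at which its call begins. There is no depth.
- arm.hand_in(): hands the job in; it is judged then, once.
The state is a dict: "time": time; "qpos": joint angles; "qd": joint speeds; "joint_torque": joint torques, N m; "tcp_pos": TCP position; "ee_rot": TCP orientation; "contact_force": force on the tool from outside, world axes, zero at the start; "ft_torque": the same for the moment, N m; "gripper_width": finger opening in mm; "grasp_force": force on a finger pad.
Only numpy, scipy, OpenCV 4.12 (cv2) and the standard library are available. Lean on these libraries where they do the work, as an engineer would, in place of code of your own. Each camera call takes 0.05 s, during which the arm holds its last target. There are 200 camera calls.

TASK

The glue has set: unload the hand press. Turn the T-handle anticlockwise until the platen is wound right up to its stop, only then draw the bed fully out, and lay each faced bag-base board across both rails of the sloped drying rack, foot end down by the lip, the boards not touching one another. When every board is on the rack, push the empty bed back fully home, leave the press wound up, and do not disturb the other things on the bench.

Things in the scene. Friction and masses are not known exactly. Their poses are not given: they have to be found in the camera images.
- press: Olive-green hand screw press, fixed. Origin: middle of its base's underside, on the screw's axis. Base 340 (x) x 200 (y) x 24 mm; columns 30 mm thick at x = +-145, y = 0; bridge 330 (x) x 66 (y) mm over the middle, 158 to 202 mm high, brass nut on it up to 214 mm. The bed draws out along the press's +y.
- t_screw (a joint): Turn of the T-handle screw, rad. 0 = shut on the boards; grows anticlockwise seen from above, which raises platen, screw and T-handle together 12 mm a turn; upper stop at 13.2 rad (2.1 turns). Starts 0 to 1.5 rad open. Stays where left; takes 2.5 to 4 N at a ball. At 0 the T-bar lies along the press's x, black ball at +x.
- black_ball (a point): Centre of the black ball, 36 mm across, at one end of the T-bar: 95 mm from the screw's axis, 252 mm above the bench at joint 0, 277 mm wound up. The bar is a 14 mm steel rod at that height through a hub 38 mm across whose top is 15 mm above the bar's axis. Bridge and nut lie at least 30 mm below the bar.
- red_ball (a point): Centre of the red ball at the other end of the T-handle, otherwise the same.
- platen_face (a point): Middle of the underside of the dark steel platen, 230 (x) x 130 (y) mm, 51 to 76 mm above the bench.
- bed_slide (a joint): How far the aluminium bed is drawn out along the press's +y, in m: 0 = home, 0.165 = fully out against its stop. Slides stiffly (2.5 N plus 6 N per m/s) and stays where it is left.
- bed_pull (a point): Middle of the grip bar of the bed's black arch pull: a bar 12 mm thick and 80 mm long along the press's x, its axis 68 mm above the bench and 32 mm above the bed, clear above the bed's tongue. 155 mm along the press's +y from the middle of the bed.
- bed_top (a point): Middle of the bed's flat top, 36 mm above the bench. The loading area is 216 (x) x 150 (y) mm without rims; a tongue 120 mm wide carries the pull.
- board_tan: Loose bag-base board, 130 (its x) x 44 (its y) x 14 mm (its z), 60 to 120 g, plywood with a tan leather face on top. Origin: centre of its underside. It starts under the platen on the bed, its length along the press's y. Two or three of the boards are there; an absent one reads None.
- board_brown: Loose bag-base board, 130 (its x) x 44 (its y) x 14 mm (its z), 60 to 120 g, plywood with a dark brown leather face on top. Origin: centre of its underside. It starts under the platen on the bed, its length along the press's y. Two or three of the boards are there; an absent one reads None.
- board_wine: Loose bag-base board, 130 (its x) x 44 (its y) x 14 mm (its z), 60 to 120 g, plywood with a wine red leather face on top. Origin: centre of its underside. It starts under the platen on the bed, its length along the press's y. Two or three of the boards are there; an absent one reads None.
- rack: Loose wooden drying rack, 1.3 kg, standing on the bench: 270 mm long (its y), feet 180 mm deep (its x). Origin: middle of its underside. Two narrow rails along its y carry boards laid across them, their length up a slope of 24 degrees (0.418 rad) that rises towards its +x. Boards may lie anywhere along the rails; nothing stands above them but the lip.
- rack_mid (a point): On the plane of the rails' tops, midway: 85 mm above the rack's origin; the place for a board's underside centre (its foot then 2 mm from the lip). Down the slope from here the lower rail spans 44 to 73 mm, with a lip 9 mm high whose inner face is at 67 mm; the upper rail, 18 mm wide, is centred 49 mm up the slope.
- glue_bottle: White glue bottle with red nozzle, 60 mm across, 165 mm tall; origin under its centre. Leave alone.
- dye_jar: Green jar with a red cap, 68 mm across, 85 mm tall; origin under its centre. Leave alone.
- mallet: Hammer with wooden handle, 240 mm long, lying. Leave alone.
- cutting_die: Strip-steel cutting die, 115 x 70 mm outline, 32 mm tall; origin under its middle. Leave alone.
- thread_spool: Orange spool, 52 mm across, 70 mm tall; origin under its centre. Leave alone.
- snap_box: Pale box with a white lid, 118 x 93 x 55 mm; origin under its centre. Leave alone.

How it is judged:
By the outcome, as a careful person would: the job done as asked, in the order asked, and still so for the second after the job is handed in, with the robot touching nothing.
Of board_tan, board_brown, board_wine only 2 to 3 are there at a start; the rules pass over those that are not, and their reading is None.
At some moment in a run one of rack may be knocked a few centimetres aside while the robot is not near it.
Once in a run the grip may slacken for a moment while it holds something.
It also fails if it takes over 210 s, if anything falls off the work surface, if the arm or the gripper's body presses on something with over 40 N, if the wrist force passes 120 N, or if a joint passes its speed limit or range.

## Working session

There is one attempt and no reset: what is moved stays moved. The work goes in short steps, Python scripts to look and compute and a tool call to move; the robot and the scene stay as the last step left them, time stands still between calls to the robot, and variables do not carry over. Pictures are saved under pics/ and viewed, at most 14 in all, crops included, and the job is handed in when it is done.

Besides the shell and the picture viewer there is one more tool, called as name(argument=value, ...), one argument or row to a line, values as JSON. drive_tool: Moves the arm, as the interface text tells. Its arguments: {"type":"object","properties":{"motion":{"type":"array","items":{"type":"number","minimum":-1,"maximum":1}},"newtons":{"type":"number"}},"required":["motion"]}

```bash
ls; mkdir -p pics
python3 - <<'E'
from rig import arm
import cv2, numpy as np
s=arm.sense()
print({k:np.round(v,3).tolist() for k,v in s.items()})
for n in ("scene","top","wrist"):
    c=arm.read_camera(n); cv2.imwrite(f"pics/a_{n}.png",c["image"][:,:,::-1])
    print(n,{k:np.round(v,3).tolist() for k,v in c.items() if k!="image"})
E
```

```text
pics
{'time': 0.0, 'qpos': [1.313, 0.333, -0.065, 1.461, 0.022, 1.35, -0.089], 'qd': [0.001, 0.001, -0.001, 0.001, -0.001, 0.001, -0.001], 'joint_torque': [0.001, -62.545, 0.05, -39.16, 0.016, 0.01, 0.0], 'tcp_pos': [145.358, -607.468, 238.506], 'ee_rot': [-3.14, 0.0, 0.235], 'contact_force': [0.235, 0.667, 0.16], 'ft_torque': [-0.01, 0.047, 0.008], 'grasp_force': 0.0, 'gripper_width': 85.554}
scene {'fx': 440.531, 'fy': 440.531, 'cx': 317.955, 'cy': 199.672, 'origin': [1028.624, 743.202, 1165.732], 'orientation': [0.74, 0.009, 2.571]}
top {'fx': 371.493, 'fy': 371.493, 'cx': 319.954, 'cy': 203.478, 'origin': [259.104, -35.29, 1419.688], 'orientation': [0.208, -0.004, -1.515]}
wrist {'fx': 336.025, 'fy': 336.025, 'cx': 322.267, 'cy': 199.231, 'origin': [218.611, -590.339, 373.225], 'orientation': [-0.298, 0.002, -1.335]}
```

View pics/a_scene.png

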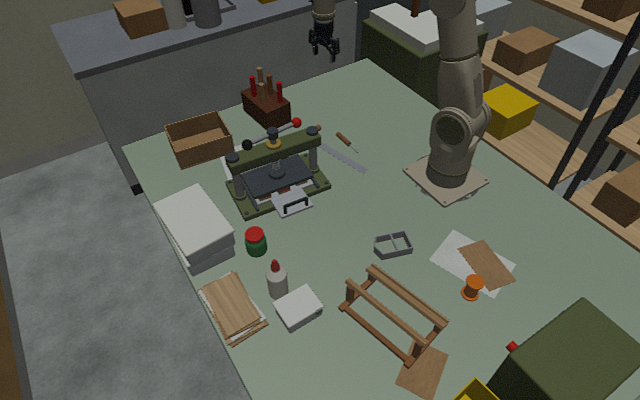

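View pics/a_top.png

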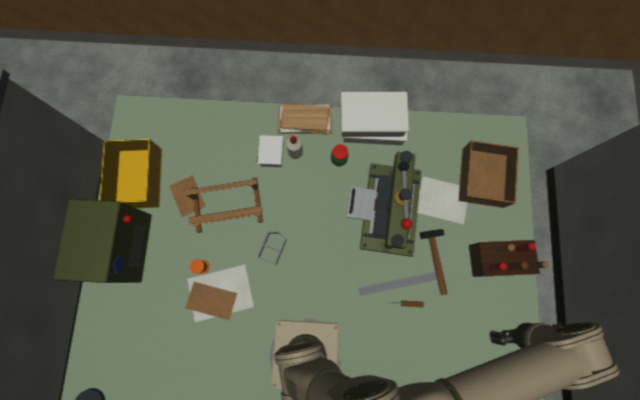

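```bash
cat > h.py <<'E'
import numpy as np, cv2
from scipy.spatial.transform import Rotation as Ro
def cam(arm,n,save=None):
    c=arm.read_camera(n); c["R"]=Ro.from_euler("xyz",c["orientation"]).as_matrix(); c["o"]=np.array(c["origin"],float)
    if save: cv2.imwrite(f"pics/{save}.png",c["image"][:,:,::-1])
    return c
def ray(c,p):
    d=np.array([(p[0]-c["cx"])/c["fx"],-(p[1]-c["cy"])/c["fy"],-1.0]); return c["R"]@d
def onz(c,p,z):
    d=ray(c,p); return c["o"]+d*(z-c["o"][2])/d[2]
def proj(c,P):
    q=c["R"].T@(np.asarray(P,float)-c["o"]); return np.array([c["cx"]-c["fx"]*q[0]/q[2],c["cy"]+c["fy"]*q[1]/q[2]])
def tri(cs,ps):
    A=np.zeros((3,3));b=np.zeros(3)
    ds=[ray(c,p) for c,p in zip(cs,ps)]
    for c,d in zip(cs,ds):
        d=d/np.linalg.norm(d);M=np.eye(3)-np.outer(d,d);A+=M;b+=M@c["o"]
    X=np.linalg.solve(A,b)
    e=[np.linalg.norm(proj(c,X)-p) for c,p in zip(cs,ps)]
    return X,max(e)
def crop(c,x0,y0,w,h,k,name):
    im=c["image"][y0:y0+h,x0:x0+w,::-1]; im=cv2.resize(im,None,fx=k,fy=k,interpolation=cv2.INTER_CUBIC)
    im=np.clip(im.astype(float)*1.5,0,255).astype(np.uint8)
    return im
E
python3 - <<'E'
from h import *; from rig import arm
s=cam(arm,"scene");t=cam(arm,"top")
a=crop(s,220,110,120,110,5,"");b=crop(s,330,250,130,120,5,"")
cv2.imwrite("pics/b1.png",a)
c=crop(t,340,145,85,115,5,"");d=crop(t,165,165,110,75,5,"")
W=800;m=np.zeros((580,850,3),np.uint8);m[:575,:425]=c;m[:375,425:][:, :425]=d[:, :425]
cv2.imwrite("pics/b2.png",m[:, :800])
cv2.imwrite("pics/b3.png",b)
E
```

```text
(no output)
```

View pics/b1.png

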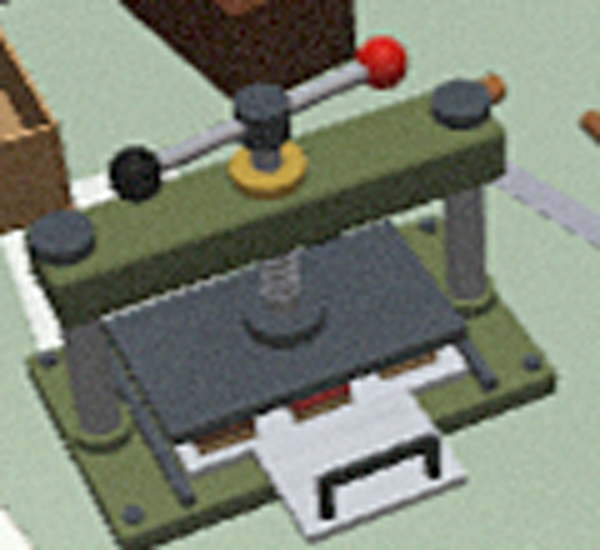

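View pics/b2.png

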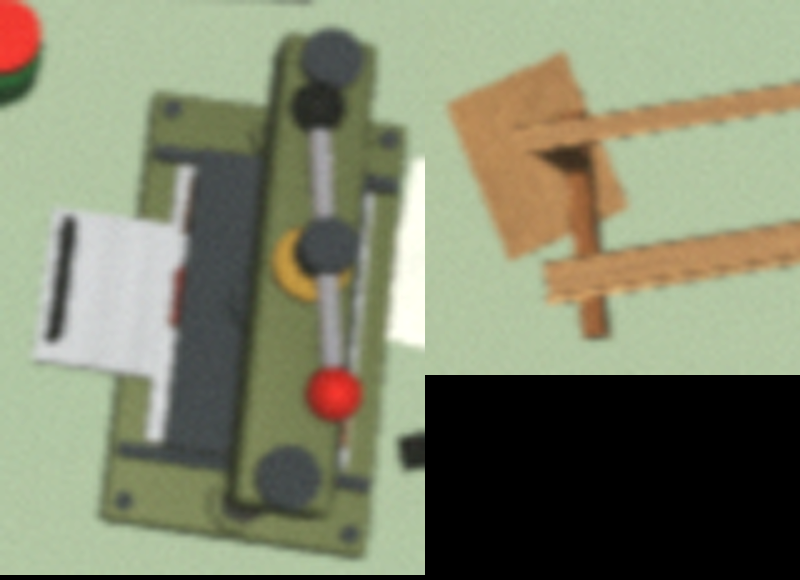

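View pics/b3.png

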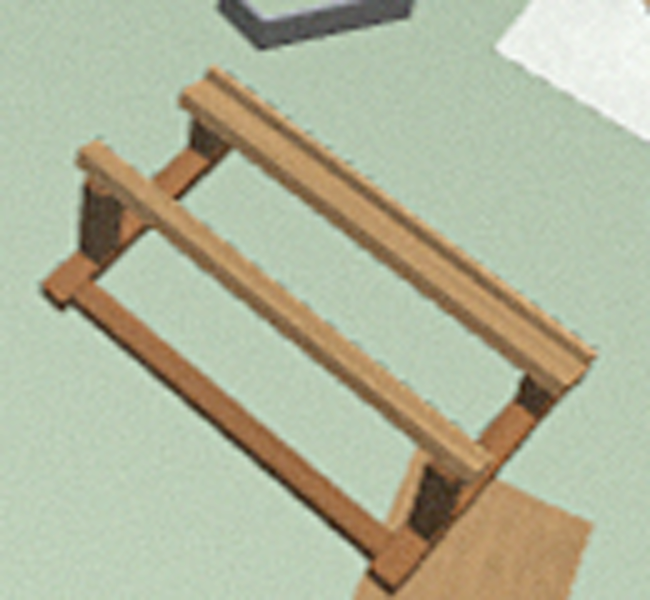

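Run:
```python
from h import *; from rig import arm
s=cam(arm,"scene");t=cam(arm,"top")
def f(n,a,b):
    X,e=tri([s,t],[a,b]);print(n,X.round(1),round(e,2));return X
f("black",(247,144.4),(403.6,166.2));f("red",(296.4,122.4),(406.8,223.8))
def T(p):return (340+p[0]/5,145+p[1]/5)
def S(p):return (220+p[0]/5,110+p[1]/5)
a=f("pull+",S((325,484)),T((70,220)));b=f("pull-",S((435,444)),T((54,340)))
# red/black centroid by mask
for c,n in((s,"s"),(t,"t")):
    i=c["image"].astype(int);m=((i[...,0]>120)&(i[...,1]<70)&(i[...,2]<70)).astype(np.uint8)
    _,_,st,ce=cv2.connectedComponentsWithStats(m);print(n,[(x.round(1).tolist(),int(q[4])) for x,q in zip(ce[1:],st[1:]) if q[4]>8])
# base corners (z=24) top view & scene
for p in ((155,95),(102,518),(362,555),(403,127)): print("base",onz(t,T(p),24).round(1))
for p in ((32,360),(120,545),(555,378)): print("bscene",onz(s,S(p),24).round(1))
R=lambda p:(330+p[0]/5,250+p[1]/5)
L=lambda p:(165+(p[0]-425)/5,165+p[1]/5)
f("rackU left(+y end?)",R((483,462)),L((518,133)))
f("rackL",R((585,368)),L((545,283)))
for p in ((90,150),(483,462)): print("U",onz(s,R(p),105).round(1))
for p in ((195,85),(585,368)): print("L",onz(s,R(p),66).round(1))
for x in ("scene","top"):pass
```

```text
black [ 645.4 -292.6  248.7] 0.69
red [ 454.6 -305.   246.8] 0.67
pull+ [ 605.5 -146.7   61.9] 1.23
pull- [ 517.9 -141.5   52.3] 0.04
s [([251.4, 75.9], 13), ([278.1, 82.1], 14), ([295.8, 119.7], 32), ([253.6, 233.3], 209), ([512.7, 344.8], 47)]
t [([339.9, 151.4], 165), ([126.5, 218.3], 21), ([407.1, 223.0], 46), ([532.1, 246.1], 31), ([503.1, 265.7], 33)]
base [ 723.5 -215.6   24. ]
base [ 389.9 -184.9   24. ]
base [ 373.3 -379.7   24. ]
base [ 708.3 -410.4   24. ]
bscene [ 707.4 -395.9   24. ]
bscene [ 731.8 -201.8   24. ]
bscene [ 398.2 -171.4   24. ]
rackU left(+y end?) [550.4 477.  103. ] 1.88
rackL [448.4 457.6  60.8] 1.27
U [608.  224.8 105. ]
U [547.9 480.7 105. ]
L [514.5 203.1  66. ]
L [448.7 461.1  66. ]
```

drive_tool(
  motion=[1,0,0,-0.3,1,1,0,0,-0.3,1,1,0,0,0,0.17,1,0,0,0,0],
  newtons=40,
)

```text
time: 0.75
tcp_pos: [145.6, -608.2, 330.6]
ee_rot: [3.139, -0.001, -0.091]
contact_force: [0.3, 0.5, -0.8]
gripper_width: 27.8
grasp_force: 0.0
```

drive_tool(
  motion=[1,0.242,-0.177,0,0,1,0.242,-0.177,0,0,1,0.242,-0.177,0,0,1,0.242,-0.177,0,0,1,0.242,-0.177,0,0,1,0.242,-0.177,0,0,1,0.242,-0.177,0,0,1,0.242,-0.177,0,0,1,0.242,-0.177,0,0,1,0.242,-0.177,0,0,1,0.242,-0.177,0,0,1,0,0,0,0],
)

```text
time: 1.95
tcp_pos: [574.2, -346.5, 326.3]
ee_rot: [-3.136, 0.002, -0.08]
contact_force: [-0.0, -0.0, -0.2]
gripper_width: -0.0
grasp_force: 0.0
```

drive_tool(
  motion=[1,0.22,-0.11,0,0,1,0,0,0,0,1,0,0,0.26,0,1,0,0,0.26,0,1,0,0,0,0,1,0,0,0,0],
)

```text
time: 2.55
tcp_pos: [603.3, -339.9, 251.3]
ee_rot: [-3.141, 0.002, -0.09]
contact_force: [0.1, -0.4, 1.3]
gripper_width: 0.1
grasp_force: 0.0
```

Run:
```python
from h import *; from rig import arm
s=arm.sense();print(s["tcp_pos"],s["contact_force"],s["qpos"])
w=cam(arm,"wrist","c1");S=cam(arm,"scene");
cv2.imwrite("pics/c2.png",np.vstack([cv2.resize(w["image"][:,:,::-1],(400,250)),crop(S,200,90,133,100,3,"")[:, :399].copy() if 0 else cv2.resize(crop(S,200,90,160,120,1,""),(400,300))]))
```

```text
[ 603.26689696 -339.94065108  251.26690595] [ 0.14343828 -0.35933937  1.33961343] [ 0.63021246  0.49529676 -0.2765262   1.22250447  0.13117544  1.44264808
 -1.29276527]
```

View pics/c2.png

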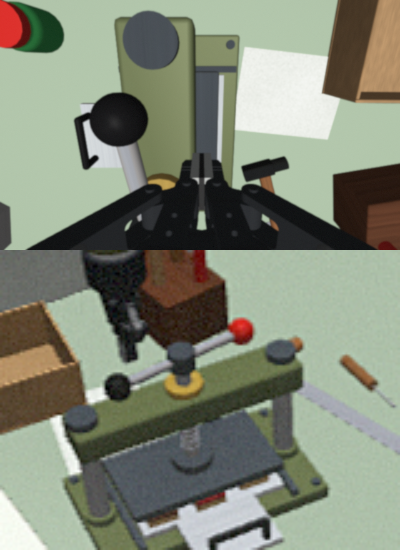

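drive_tool(
  motion=[1,-0.03,-0.04,0,0,1,0.04,-0.096,-0.003,0,1,0.014,-0.104,-0.003,0,1,-0.014,-0.104,-0.003,0,1,-0.04,-0.096,-0.003,0,1,-0.063,-0.083,-0.003,0,1,-0.083,-0.063,-0.003,0,1,-0.096,-0.04,-0.003,0,1,-0.104,-0.014,-0.003,0,1,0,0,0,0],
)

```text
time: 3.65
tcp_pos: [556.4, -237.4, 256.4]
ee_rot: [3.141, -0.002, -0.089]
contact_force: [1.2, 0.1, 0.0]
gripper_width: 0.1
grasp_force: 0.0
```

Run:
```python
from h import *; from rig import arm
S=cam(arm,"scene");T=cam(arm,"top")
cv2.imwrite("pics/d1.png",np.hstack([crop(S,220,100,120,110,3,""),crop(T,350,145,85,110,3,"")]))
```

```text
(no output)
```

View pics/d1.png

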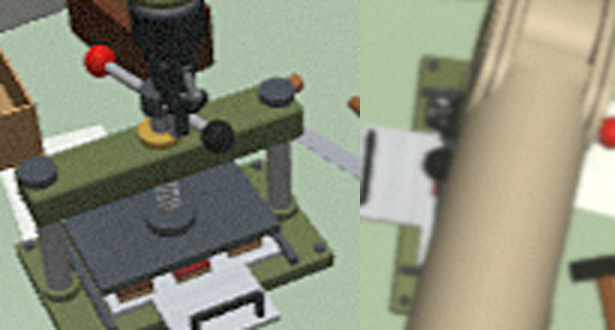

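drive_tool(
  motion=[1,-0.104,0.014,-0.003,0,1,-0.096,0.04,-0.003,0,1,-0.083,0.063,-0.003,0,1,-0.063,0.083,-0.003,0,1,-0.04,0.096,-0.003,0,1,-0.014,0.104,-0.003,0,1,0.014,0.104,-0.003,0,1,0.04,0.096,-0.003,0,1,0.063,0.083,-0.003,0,1,0.083,0.063,-0.003,0,1,0.096,0.04,-0.003,0,1,0.104,0.014,-0.003,0],
)

```text
time: 4.95
tcp_pos: [545.2, -358.1, 259.2]
ee_rot: [-3.14, 0.005, -0.091]
contact_force: [-6.7, 1.8, 2.4]
gripper_width: -0.0
grasp_force: 3.2
```

drive_tool(
  motion=[1,0.104,-0.014,-0.003,0,1,0.096,-0.04,-0.003,0,1,0.083,-0.063,-0.003,0,1,0.063,-0.083,-0.003,0,1,0.04,-0.096,-0.003,0,1,0.014,-0.104,-0.003,0,1,-0.014,-0.104,-0.003,0,1,-0.04,-0.096,-0.003,0,1,-0.063,-0.083,-0.003,0,1,-0.083,-0.063,-0.003,0,1,-0.096,-0.04,-0.003,0,1,-0.104,-0.014,-0.003,0],
)

```text
time: 6.15
tcp_pos: [558.1, -238.6, 265.9]
ee_rot: [3.141, -0.003, -0.089]
contact_force: [7.8, -4.4, 3.1]
gripper_width: 0.2
grasp_force: 3.6
```

drive_tool(
  motion=[1,-0.104,0.014,-0.003,0,1,-0.096,0.04,-0.003,0,1,-0.083,0.063,-0.003,0,1,-0.063,0.083,-0.003,0,1,-0.04,0.096,-0.003,0,1,-0.014,0.104,-0.003,0,1,0.014,0.104,-0.003,0,1,0.04,0.096,-0.003,0,1,0.063,0.083,-0.003,0,1,0.083,0.063,-0.003,0,1,0.096,0.04,-0.003,0,1,0.104,0.014,-0.003,0],
)

```text
time: 7.35
tcp_pos: [545.2, -358.1, 270.0]
ee_rot: [-3.14, 0.005, -0.091]
contact_force: [-7.6, 2.6, 1.4]
gripper_width: -0.1
grasp_force: 3.2
```

drive_tool(
  motion=[1,0.104,-0.014,-0.003,0,1,0.096,-0.04,-0.003,0,1,0.083,-0.063,-0.003,0,1,0.063,-0.083,-0.003,0,1,0.04,-0.096,-0.003,0,1,0.014,-0.104,-0.003,0,1,0,0,0,0],
)

```text
time: 8.05
tcp_pos: [611.8, -302.3, 273.3]
ee_rot: [-3.141, 0.001, -0.088]
contact_force: [1.4, -0.1, -0.2]
gripper_width: -0.3
grasp_force: 0.3
```

drive_tool(
  motion=[1,-0.003,-0.052,0,0,1,-0.005,-0.035,0,0,1,0,0,0,0],
)

```text
time: 8.35
tcp_pos: [610.7, -291.7, 273.7]
ee_rot: [3.141, 0.0, -0.091]
contact_force: [-0.9, -3.0, 0.0]
gripper_width: 0.1
grasp_force: 1.5
```

drive_tool(
  motion=[1,-0.01,-0.035,0,0,1,0,0,0,0],
)

```text
time: 8.55
tcp_pos: [609.7, -286.3, 273.9]
ee_rot: [3.141, -0.0, -0.091]
contact_force: [0.8, -3.6, 0.0]
gripper_width: 0.2
grasp_force: 1.9
```

drive_tool(
  motion=[1,-0.01,-0.035,0,0,1,0,0,0,0],
)

```text
time: 8.75
tcp_pos: [608.6, -283.8, 274.2]
ee_rot: [3.137, -0.002, -0.094]
contact_force: [3.2, -11.8, -0.4]
gripper_width: -0.0
grasp_force: 5.9
```

drive_tool(
  motion=[1,-0.012,-0.035,0,0,1,0,0,0,0],
)

```text
time: 8.95
tcp_pos: [607.8, -282.9, 274.6]
ee_rot: [3.132, -0.006, -0.098]
contact_force: [11.3, -25.2, -3.8]
gripper_width: -0.4
grasp_force: 13.6
```

drive_tool(
  motion=[1,0.02,0.15,0,0,1,0,0,-0.3,0,1,0,0,-0.3,0,1,-0.2,-0.27,0,0,-1,-0.1,-0.3,0,0,-1,0,-0.3,0,0,-1,0,-0.1,0,0,-1,0,0,0,0,-1,0,0,0,0],
)

```text
time: 9.85
tcp_pos: [576.9, -149.6, 363.6]
ee_rot: [3.142, 0.0, -0.091]
contact_force: [-0.3, -0.6, -1.0]
gripper_width: 72.3
grasp_force: 0.0
```

Run:
```python
from h import *; from rig import arm
print(arm.sense()["tcp_pos"],arm.sense()["gripper_width"])
S=cam(arm,"scene");T=cam(arm,"top");W=cam(arm,"wrist")
im=np.zeros((600,800,3),np.uint8)
im[:250,:400]=cv2.resize(crop(W,0,0,640,400,1,""),(400,250))
im[:330,400:760]=crop(S,220,100,120,110,3,"")
im[250:580,:360]=crop(T,330,145,120,110,3,"")
cv2.imwrite("pics/e1.png",im)
```

```text
[ 576.92682448 -149.56921614  363.62629541] 72.3177981204076
```

View pics/e1.png

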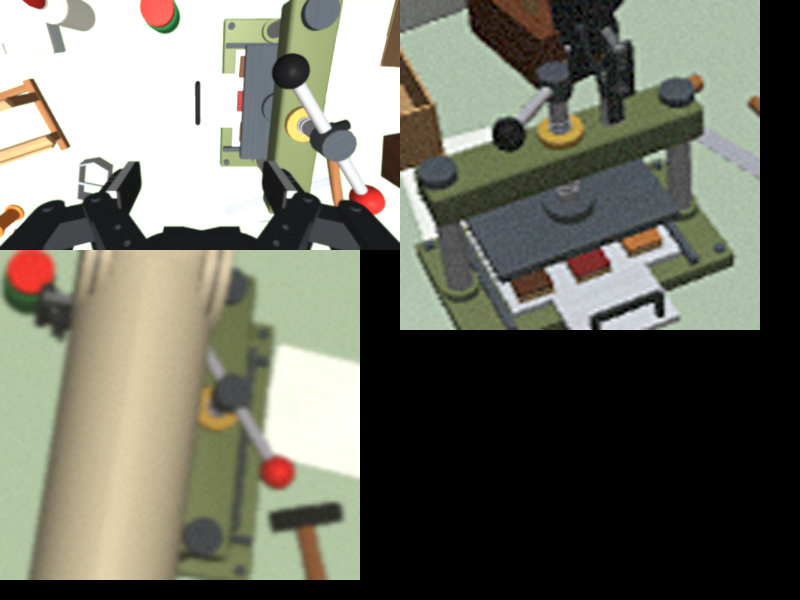

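```bash
cat > pull.py <<'E'
from h import *; from rig import arm
def pull(x0,x1,y0,y1):
    W=cam(arm,"wrist");g=W["image"].max(2);m=np.zeros_like(g);m[y0:y1,x0:x1]=(g[y0:y1,x0:x1]<60)
    _,l,st,ce=cv2.connectedComponentsWithStats(m);k=1+st[1:,4].argmax()
    (c,sz,a)=cv2.minAreaRect(np.argwhere(l==k)[:,::-1].astype(np.float32));print("px",c,sz,a,st[k])
    print("pull z68",onz(W,c,68).round(1),"len",max(sz)/W["fx"]*(W["o"][2]-70));return W,c
if __name__=="__main__":
    W,c=pull(290,340,110,215)
    S=cam(arm,"scene");T=cam(arm,"top")
    p=(220+(620-400+10)/3,100+303/3) # scene bar mid
    print(tri([W,S],[c,p]))
    i=W["image"].astype(int)
    for n,z in (("x",50),):
        hsv=cv2.cvtColor(W["image"],cv2.COLOR_RGB2HSV)
        m=((hsv[...,1]>120)&((hsv[...,0]<20)|(hsv[...,0]>165))).astype(np.uint8)
        _,l,st,ce=cv2.connectedComponentsWithStats(m)
        for q,e in zip(st[1:],ce[1:]):
            if q[4]>60 and 300<e[0]<450: print(q,e.round(1),onz(W,e,50).round(1),i[int(e[1]),int(e[0])])
E
python3 pull.py
```

```text
px (315.9999694824219, 163.99996948242188) (5.999999046325684, 67.99998474121094) 0.0 [313 130   7  69 409]
pull z68 [ 568.4 -141.6   68. ] len 86.61633780377454
(array([ 563.85972445, -140.36284575,   67.48551604]), np.float64(3.5210725254229813))
[380 147   9  30 222] [383.8 161.4] [ 560.2 -232.4   50. ] [148  60  61]
```

drive_tool(
  motion=[-1,-0.077,-0.044,0.33,0,-1,0,0,0.33,0,-1,0,0,0.33,0,-1,0,0,0.33,0,-1,0,0,0.33,0,-1,0,0,0.33,0,-1,0,0,0.055,0,-1,0,0,0,0,1,0,0,0,0,1,0,0,0,0,1,0,0,0,0,1,0,0,0,0],
  newtons=40,
)

```text
time: 11.35
tcp_pos: [566.9, -141.8, 61.1]
ee_rot: [3.141, -0.002, -0.091]
contact_force: [-0.2, -0.5, -0.3]
gripper_width: 27.8
grasp_force: 0.0
```

drive_tool(
  motion=[1,0,0,0,0,1,0,0,0,0,1,0,0,0,0],
)

```text
time: 11.65
tcp_pos: [566.6, -141.5, 60.5]
ee_rot: [3.142, -0.001, -0.091]
contact_force: [-1.7, 0.6, 6.7]
gripper_width: 10.5
grasp_force: 39.0
```

drive_tool(
  motion=[1,0,-0.1,0,0,1,0,-0.1,0,0,1,0,-0.1,0,0,1,0,-0.1,0,0,1,0,-0.1,0,0,1,0,-0.1,0,0,1,0,-0.1,0,0,1,0,-0.1,0,0,1,0,-0.1,0,0,1,0,-0.1,0,0,1,0,-0.06,0,0,1,0,0,0,0],
)

```text
time: 12.85
tcp_pos: [581.3, 18.7, 60.4]
ee_rot: [-3.14, -0.001, -0.089]
contact_force: [-0.2, 2.7, 8.0]
gripper_width: 10.4
grasp_force: 39.6
```

drive_tool(
  motion=[1,0,-0.03,0,0,1,0,0,0,0,1,0,0,0,0],
)

```text
time: 13.15
tcp_pos: [581.5, 21.1, 60.5]
ee_rot: [-3.141, -0.001, -0.091]
contact_force: [-1.3, 0.7, 7.3]
gripper_width: 10.3
grasp_force: 39.7
```

drive_tool(
  motion=[1,0,-0.03,0,0,1,0,-0.02,0,0,1,0,0,0,0],
)

```text
time: 13.45
tcp_pos: [581.7, 23.0, 60.4]
ee_rot: [3.135, 0.0, -0.095]
contact_force: [-5.8, -14.3, 13.1]
gripper_width: 10.4
grasp_force: 40.5
```

drive_tool(
  motion=[1,0,-0.02,0,0,1,0,0,0,0],
)

```text
time: 13.65
tcp_pos: [581.7, 23.1, 60.4]
ee_rot: [3.132, 0.001, -0.097]
contact_force: [-7.5, -22.6, 15.9]
gripper_width: 10.6
grasp_force: 40.9
```

drive_tool(
  motion=[1,0,0.06,0,0,-1,0,0,0,0,-1,0,0,0,0,-1,0,0,0,0,-1,0,0,0,0,-1,0,0,-0.3,0,-1,0,0,-0.33,0,-1,0,0,-0.33,-1,-1,0,0,-0.33,-1,-1,0,0,-0.33,-1,-1,0,0,-0.33,-1,-1,0,0,0,-1],
)

```text
time: 14.85
tcp_pos: [583.0, 23.7, 359.7]
ee_rot: [3.135, -0.009, 0.666]
contact_force: [1.2, 0.4, -0.3]
gripper_width: 85.1
grasp_force: 0.0
```

drive_tool(
  motion=[-1,0,0,0,-1,-1,0,0,0,-1,-1,0,0,0,-1,-1,0,0,0,-1,-1,0,0,0,-1,-1,0,0,0,-0.47,-1,-0.3,0,0,0,-1,-0.3,0,0,0,-1,-0.3,0,0,0,-1,-0.3,0,0,0,-1,-0.2,0,0,0,-1,0,0,0,0],
)

```text
time: 16.05
tcp_pos: [560.9, -191.9, 351.5]
ee_rot: [-3.14, 0.002, 1.472]
contact_force: [-0.0, 0.4, 0.3]
gripper_width: 85.1
grasp_force: 0.0
```

Run:
```python
from h import *; from rig import arm
s=arm.sense();print(s["tcp_pos"],s["ee_rot"],s["qpos"].round(2))
S=cam(arm,"scene");T=cam(arm,"top");W=cam(arm,"wrist")
im=np.zeros((600,800,3),np.uint8)
im[:300,:480]=cv2.resize(W["image"][:,:,::-1],(480,300))
im[:300,480:800]=crop(S,225,135,160,150,2,"")
im[300:600,:500]=crop(T,160,140,250,150,2,"")
cv2.imwrite("pics/f1.png",im)
hsv=cv2.cvtColor(W["image"],cv2.COLOR_RGB2HSV)
m=((hsv[...,1]>90)&((hsv[...,0]<22)|(hsv[...,0]>165))).astype(np.uint8);m=cv2.morphologyEx(m,cv2.MORPH_OPEN,np.ones((3,3)))
n,l,st,ce=cv2.connectedComponentsWithStats(m)
for k in range(1,n):
    if st[k,4]>500:
        r=cv2.minAreaRect(np.argwhere(l==k)[:,::-1].astype(np.float32));c=[onz(W,p,50)[:2] for p in cv2.boxPoints(r)]
        print(np.round(r[0],1),np.round(r[1],1),round(r[2],1),onz(W,r[0],50).round(1),hsv[int(r[0][1]),int(r[0][0])],[round(np.linalg.norm(c[i]-c[i-1]),1) for i in (0,1)],np.round(c).tolist())
```

```text
[ 560.94359427 -191.93118914  351.47464692] [-3.14028120e+00  1.69742010e-03  1.47249703e+00] [ 0.61  0.26 -0.46  1.34  0.12  1.57  0.07]
[478.5  56.5] [57. 57.] 90.0 [760.4 -83.1  50. ] [  1 203 216] [np.float64(63.9), np.float64(67.0)] [[726.0, -49.0], [792.0, -55.0], [797.0, -119.0], [727.0, -113.0]]
[323.  109.5] [105.  34.] 90.0 [ 568.7 -127.6   50. ] [  0 139 152] [np.float64(127.8), np.float64(40.9)] [[554.0, -65.0], [595.0, -69.0], [585.0, -196.0], [540.0, -192.0]]
[378.8 110.9] [ 34.2 104.5] 4.0 [ 638.4 -135.7   50. ] [ 10 121 101] [np.float64(45.1), np.float64(127.0)] [[609.0, -198.0], [625.0, -72.0], [666.0, -78.0], [653.0, -205.0]]
[265.1 117. ] [104.5  35.3] 89.2 [ 494.9 -130.1   50. ] [ 13 141 203] [np.float64(129.0), np.float64(42.8)] [[481.0, -67.0], [524.0, -71.0], [510.0, -199.0], [463.0, -195.0]]
[110.3 291.1] [47.1 12.6] 72.8 [ 231.  -358.5   50. ] [ 13 150 126] [np.float64(76.6), np.float64(19.7)] [[222.0, -323.0], [241.0, -319.0], [241.0, -395.0], [221.0, -400.0]]
[320.6 296.7] [51.2 45.7] 2.1 [ 541.  -395.9   50. ] [ 0  0 79] [np.float64(78.1), np.float64(78.1)] [[497.0, -430.0], [509.0, -353.0], [583.0, -363.0], [575.0, -441.0]]
[631. 338.] [94. 16.] 90.0 [1014.3 -512.5   50. ] [ 18 116 103] [np.float64(180.9), np.float64(23.7)] [[988.0, -427.0], [1011.0, -429.0], [1043.0, -607.0], [1017.0, -605.0]]
[235.6 326. ] [14.4 64.6] 74.7 [ 406.2 -435.6   50. ] [ 13 146 136] [np.float64(25.8), np.float64(102.0)] [[355.0, -434.0], [455.0, -412.0], [457.0, -437.0], [356.0, -460.0]]
[404.5 370. ] [20. 43.] 90.0 [ 662.8 -542.7   50. ] [ 16 119  73] [np.float64(39.9), np.float64(68.4)] [[629.0, -520.0], [697.0, -526.0], [697.0, -566.0], [628.0, -560.0]]
```

View pics/f1.png

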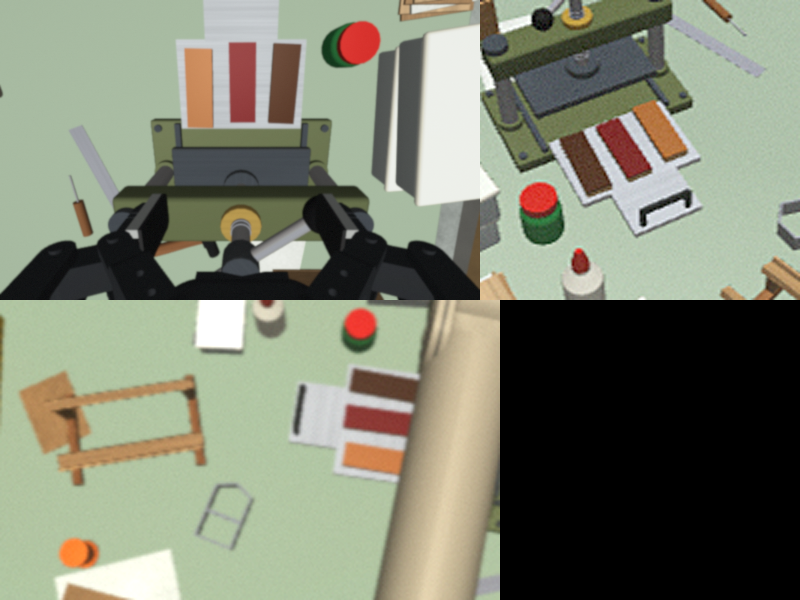

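```bash
cat > boards.py <<'E'
from h import *; from rig import arm
# board faces in scene view (press/bed region), centroid of mask on plane z=50
def boards(W,area=400,box=(200,450,0,180),z=50):
    hsv=cv2.cvtColor(W["image"],cv2.COLOR_RGB2HSV)
    m=((hsv[...,1]>90)&((hsv[...,0]<22)|(hsv[...,0]>165))).astype(np.uint8);b=box
    k0=np.zeros_like(m);k0[b[2]:b[3],b[0]:b[1]]=1;m=cv2.morphologyEx(m*k0,cv2.MORPH_OPEN,np.ones((3,3)))
    n,l,st,ce=cv2.connectedComponentsWithStats(m);out=[]
    for k in range(1,n):
        if st[k,4]>area:
            P=np.array([onz(W,p,z)[:2] for p in np.argwhere(l==k)[:,::-1]],np.float32)
            r=cv2.minAreaRect(P);v=np.linalg.eigh(np.cov(P.T))[1][:,1];out.append((ce[k],P.mean(0),r))
            print(ce[k].round(1),"mean",P.mean(0).round(1),"rect",np.round(r[0],1),np.round(r[1],1),"yaw",round(float(np.arctan2(v[1],v[0]))%np.pi,3),"hue",hsv[int(ce[k][1]),int(ce[k][0])])
    return out
E
python3 - <<'E'
from boards import *
S=cam(arm,"scene");W=cam(arm,"wrist")
a=boards(W);b=boards(S,100,(255,350,180,240))
for p in a:
    q=min(b,key=lambda q:np.linalg.norm(q[1]-p[1]));print(tri([W,S],[p[0],q[0]]))
E
```

```text
[322.9 110.2] mean [ 568.8 -127.6] rect [ 568.6 -130.4] [127.  42.] yaw 1.486 hue [  0 140 153]
[377.9 111.9] mean [ 637.6 -135.8] rect [ 637.2 -138.6] [126.4  41.6] yaw 1.44 hue [ 11 121 101]
[265.3 117.6] mean [ 495.3 -130.3] rect [ 494.9 -133.3] [129.2  43.7] yaw 1.455 hue [ 13 140 204]
[314.4 199.7] mean [ 497.6 -126.3] rect [ 497.6 -127.4] [137.9  44.5] yaw 1.444 hue [ 13 166 121]
[296.5 209.2] mean [ 571.1 -123. ] rect [ 571.1 -124.9] [136.9  43.6] yaw 1.477 hue [  1 163  91]
[277.2 216.1] mean [ 640.2 -131.9] rect [ 640.  -132.8] [138.8  42.5] yaw 1.427 hue [ 13 134  59]
[258.5 233.1] mean [ 725.5 -101.7] rect [ 723.  -103.2] [55.6 25.7] yaw 1.22 hue [  2 206 147]
(array([ 568.87140974, -126.87761782,   44.19193319]), np.float64(0.01502610220276269))
(array([ 638.51776199, -135.16075309,   44.94760571]), np.float64(0.04444313065888803))
(array([ 494.82872456, -129.71526843,   44.72024296]), np.float64(0.2645538340789917))
```

drive_tool(
  motion=[-0.3,0.2,-0.24,0,0,-0.3,0.16,-0.24,0,0.11,-0.3,0,0,0.33,0,-0.3,0,0,0.33,0,-0.3,0,0,0.33,0,-0.3,0,0,0.33,0,-0.3,0,0,0.33,0,-0.3,0,0,0,0,-0.3,0,0,0,0],
  newtons=40,
)

```text
time: 17.2
tcp_pos: [495.7, -125.2, 105.9]
ee_rot: [-3.141, -0.0, 1.465]
contact_force: [1.3, -0.7, 1.3]
gripper_width: 55.8
grasp_force: 0.0
```

Run:
```python
from boards import *
s=arm.sense();print(s["tcp_pos"],s["ee_rot"],s["gripper_width"])
W=cam(arm,"wrist","g1")
```

```text
[ 495.68507807 -125.21397467  105.87203237] [-3.14123181e+00 -4.49488072e-04  1.46482900e+00] 55.764589526543006
```

View pics/g1.png

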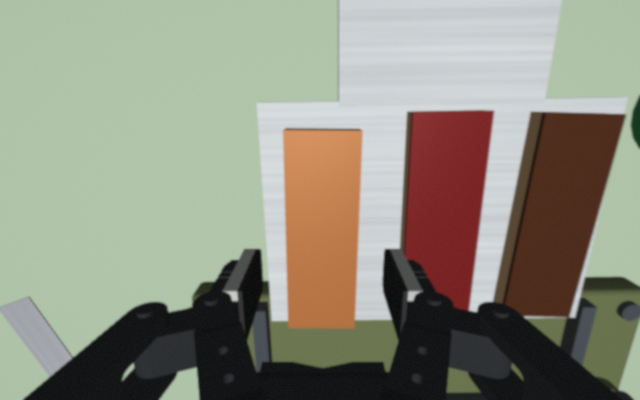

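drive_tool(
  motion=[-0.3,-0.04,0,0.2,0.07,-0.3,0,0,0.18,0,-0.3,0,0,0,0,-0.3,0,0,0,0],
  newtons=40,
)

```text
time: 17.65
tcp_pos: [496.2, -132.1, 50.3]
ee_rot: [3.139, 0.0, 1.453]
contact_force: [-0.2, -0.7, 0.1]
gripper_width: 55.3
grasp_force: 0.0
```

drive_tool(
  motion=[-0.3,0,0,0.025,0,-0.3,0,0,0,0,1,0,0,0,0,1,0,0,0,0,1,0,0,0,0,1,0,0,0,0],
)

```text
time: 18.25
tcp_pos: [495.4, -132.2, 45.2]
ee_rot: [3.14, 0.001, 1.453]
contact_force: [-2.1, 0.1, 7.8]
gripper_width: 42.8
grasp_force: 40.4
```

drive_tool(
  motion=[1,0,0,-0.2,0,1,0,0,-0.33,0,1,0,0,-0.33,0,1,0,0,-0.33,0,1,0,0,-0.2,0,1,0.3,0,0,0,1,0.3,0,0,0,1,0.3,0,0,0,1,0.3,0,0,0,1,0,0,0,0],
  newtons=50,
)

```text
time: 19.25
tcp_pos: [515.4, 54.1, 253.3]
ee_rot: [3.141, -0.003, 1.462]
contact_force: [-1.2, 0.3, -0.5]
gripper_width: 42.6
grasp_force: 52.3
```

Run:
```python
from boards import *
s=arm.sense();print(s["tcp_pos"],s["ee_rot"],s["gripper_width"])
S=cam(arm,"scene");T=cam(arm,"top")
im=np.zeros((600,800,3),np.uint8)
im[:600,:440]=crop(S,340,255,110,120,5,"")[:600,:440]*0
im[:520,:440]=cv2.resize(crop(S,335,260,115,110,1,""),None,fx=4,fy=4,interpolation=cv2.INTER_CUBIC)[:520,:440] if 0 else 0
a=crop(S,335,258,115,110,5,"")[:550]
cv2.imwrite("pics/h1.png",a)
b=crop(T,180,170,90,70,8,"");cv2.imwrite("pics/h2.png",b)
```

```text
[515.40601491  54.08417741 253.25355789] [ 3.14089429e+00 -2.62074286e-03  1.46226819e+00] 42.63981260530861
```

View pics/h2.png

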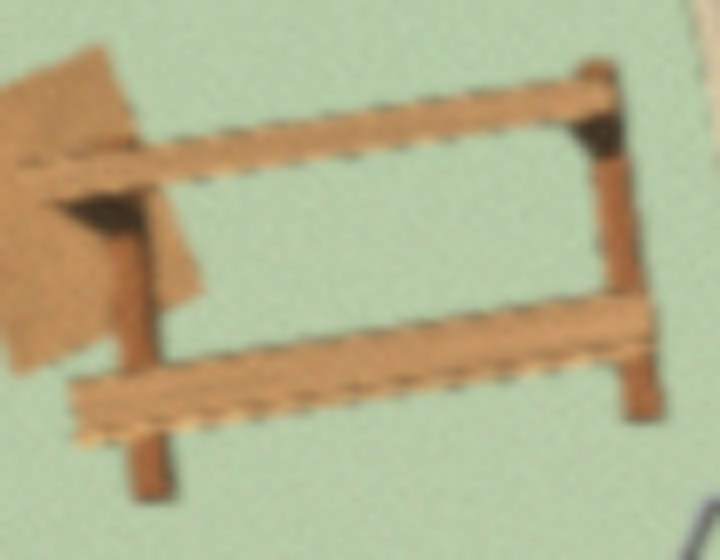

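Run:
```python
from boards import *
S=cam(arm,"scene");T=cam(arm,"top")
t=lambda x,y:(180+x/8,170+y/8); s=lambda x,y:(330+x/5,250+y/5)
print("top U ends z105",onz(T,t(22,180),105).round(1),onz(T,t(612,98),105).round(1))
print("top L ends z61",onz(T,t(75,400),61.4).round(1),onz(T,t(650,316),61.4).round(1))
print("top lip z64",onz(T,t(80,437),66).round(1),onz(T,t(650,350),66).round(1))
print("scene U",onz(S,s(90,150),105).round(1),onz(S,s(483,462),105).round(1))
print("triU",tri([S,T],[s(92,152),t(612,98)]),tri([S,T],[s(483,462),t(22,180)]))
print("triL",tri([S,T],[s(195,95),t(648,318)]),tri([S,T],[s(572,372),t(75,402)]))
```

```text
top U ends z105 [549.4 475.4 105. ] [602.9 211.5 105. ]
top L ends z61 [456.4 454.2  61.4] [510.8 192.5  61.4]
top lip z64 [438.8 448.   66. ] [494.  190.3  66. ]
scene U [608.  224.8 105. ] [547.9 480.7 105. ]
triU (array([604.28734153, 216.64924283,  90.09829563]), np.float64(1.240834375228487)) (array([548.4389746 , 478.33434961, 102.22288344]), np.float64(0.9885720782926565))
triL (array([511.05418504, 197.44966044,  46.01353523]), np.float64(0.7390720468527467)) (array([454.4385868 , 456.12434355,  59.88222577]), np.float64(0.7679363009869388))
```

drive_tool(
  motion=[1,0,0,-0.2,1,1,0,0,-0.2,1,1,0,0,-0.13,1,1,0,0,0,1,1,0,0,0,1,1,0,0,0,1,1,0,0,0,1,1,0,0,0,1,1,0,0,0,0.38,1,0,0,0,0],
)

```text
time: 20.45
tcp_pos: [515.8, 45.3, 332.1]
ee_rot: [3.141, 0.0, 0.193]
contact_force: [-0.9, -0.6, -0.3]
gripper_width: 42.5
grasp_force: 52.3
```

drive_tool(
  motion=[1,-0.027,-0.304,0,0,1,-0.027,-0.304,0,0,1,-0.027,-0.304,0,0,1,-0.027,-0.304,0,0,1,-0.027,-0.304,0,0,1,-0.027,-0.304,0,0,1,0,0,0,0,1,0,0,0,0],
)

```text
time: 21.25
tcp_pos: [438.7, 310.6, 331.9]
ee_rot: [3.141, 0.0, 0.199]
contact_force: [1.1, -0.2, -1.0]
gripper_width: 42.8
grasp_force: 52.3
```

Run:
```python
from boards import *
s=arm.sense();print(s["tcp_pos"],s["ee_rot"],s["gripper_width"],s["qpos"].round(2))
W=cam(arm,"wrist","i1")
```

```text
[438.6626085  310.5620991  331.86934672] [3.14141596e+00 3.13033739e-04 1.98882472e-01] 42.81027265947849 [ 0.01  0.18 -0.81  1.51  0.13  1.51 -2.17]
```

View pics/i1.png

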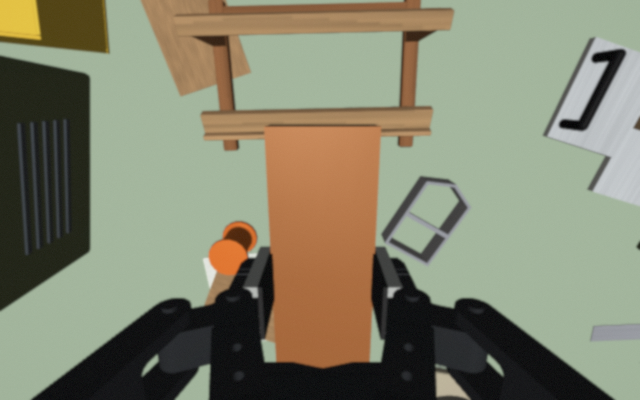

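Run:
```python
from boards import *
W=cam(arm,"wrist");S=cam(arm,"scene");T=cam(arm,"top")
# edges by intensity profile along columns
g=cv2.GaussianBlur(W["image"],(3,3),0).astype(int)
for x in (240,440,250,380):
    pass
a,b=onz(W,(203,113),67),onz(W,(430,108),67);print("L edge",a.round(1),b.round(1))
c,d=onz(W,(175,16),108.6),onz(W,(452,10),108.6);print("U far edge",c.round(1),d.round(1))
for n,p,q,h in(("L",a,b,-40.2),("U",c,d,53)):
    v=(p-q)[:2];L=np.linalg.norm(v);v/=L;x=np.array([v[1],-v[0]]);print(n,"len",L.round(1),"yaw",np.arctan2(x[1],x[0]).round(3),"mid",((p+q)[:2]/2-h*x).round(1))
t=lambda x,y:(180+x/8,170+y/8)
for n,w,tt in (("UL",(176,24),t(22,180)),("UR",(452,19),t(612,98)),("LL",(203,122),t(75,405)),("LR",(430,116),t(650,318))):
    print(n,tri([W,T],[w,tt])[0].round(1))
# row profile at columns 250 and 400 to see edges
for x in (245,395): print(x,[(y,*W["image"][y,x]) for y in range(100,142,3)])
for x in (300,): print(x,[(y,*W["image"][y,x]) for y in range(4,42,3)])
```

```text
L edge [468.1 455.1  67. ] [524.7 200.2  67. ]
U far edge [557.4 476.1 108.6] [614.1 218.5 108.6]
L len 261.2 yaw 0.219 mid [535.6 336.4]
U len 263.8 yaw 0.217 mid [534.  335.9]
UL [552.  480.3  93.9]
UR [607.3 213.   97.5]
LL [455.7 458.9  50. ]
LR [514.  193.4  50.9]
245 [(100, np.uint8(163), np.uint8(182), np.uint8(157)), (103, np.uint8(164), np.uint8(183), np.uint8(158)), (106, np.uint8(163), np.uint8(181), np.uint8(156)), (109, np.uint8(154), np.uint8(169), np.uint8(145)), (112, np.uint8(117), np.uint8(94), np.uint8(67)), (115, np.uint8(160), np.uint8(127), np.uint8(92)), (118, np.uint8(174), np.uint8(139), np.uint8(99)), (121, np.uint8(176), np.uint8(142), np.uint8(101)), (124, np.uint8(162), np.uint8(129), np.uint8(93)), (127, np.uint8(167), np.uint8(134), np.uint8(95)), (130, np.uint8(181), np.uint8(145), np.uint8(104)), (133, np.uint8(131), np.uint8(103), np.uint8(72)), (136, np.uint8(174), np.uint8(139), np.uint8(100)), (139, np.uint8(176), np.uint8(150), np.uint8(113))]
395 [(100, np.uint8(165), np.uint8(182), np.uint8(158)), (103, np.uint8(162), np.uint8(181), np.uint8(15
[... 575 characters left out ...]
np.uint8(147), np.uint8(161), np.uint8(139))]
300 [(4, np.uint8(149), np.uint8(151), np.uint8(128)), (7, np.uint8(132), np.uint8(90), np.uint8(59)), (10, np.uint8(133), np.uint8(92), np.uint8(61)), (13, np.uint8(128), np.uint8(100), np.uint8(72)), (16, np.uint8(173), np.uint8(138), np.uint8(99)), (19, np.uint8(167), np.uint8(134), np.uint8(95)), (22, np.uint8(161), np.uint8(128), np.uint8(92)), (25, np.uint8(159), np.uint8(127), np.uint8(90)), (28, np.uint8(165), np.uint8(133), np.uint8(94)), (31, np.uint8(174), np.uint8(140), np.uint8(99)), (34, np.uint8(156), np.uint8(154), np.uint8(127)), (37, np.uint8(164), np.uint8(182), np.uint8(157)), (40, np.uint8(163), np.uint8(183), np.uint8(158))]
```

drive_tool(
  motion=[1,0.17,-0.141,0,-0.13,1,0.17,-0.141,0,0,1,0.17,-0.141,0,0,1,0.168,-0.141,0,0,1,0,0,0.33,0,1,0,0,0.33,0,1,0,0,0.33,0,1,0,0,0.3,0,1,0,0,0,0,1,0,0,0,0],
)

```text
time: 22.45
tcp_pos: [521.4, 413.6, 139.5]
ee_rot: [3.141, 0.0, 0.214]
contact_force: [-0.1, -0.0, -0.0]
gripper_width: 42.7
grasp_force: 52.3
```

drive_tool(
  motion=[1,0,0,0.06,0,1,0,0,0.06,0,1,0,0,0.03,0,1,0,0,0,0],
  newtons=25,
)

```text
time: 22.85
tcp_pos: [520.8, 414.5, 116.6]
ee_rot: [-3.141, -0.001, 0.215]
contact_force: [-1.7, -1.0, 3.6]
gripper_width: 42.7
grasp_force: 52.9
```

drive_tool(
  motion=[1,0,0,0.03,0,1,0,0,0.03,0,1,0,0,0,0],
)

```text
time: 23.15
tcp_pos: [520.0, 414.9, 108.0]
ee_rot: [-3.141, -0.0, 0.216]
contact_force: [-5.4, -3.1, 7.7]
gripper_width: 42.6
grasp_force: 54.9
```

drive_tool(
  motion=[1,0,0,0.03,0,1,0,0,0.025,0,1,0,0,0,0],
  newtons=20,
)

```text
time: 23.45
tcp_pos: [520.0, 415.0, 99.8]
ee_rot: [-3.141, -0.0, 0.216]
contact_force: [-5.9, -1.8, 6.8]
gripper_width: 42.7
grasp_force: 56.5
```

Run:
```python
from boards import *
s=arm.sense();print(s["tcp_pos"],s["contact_force"],s["grasp_force"])
S=cam(arm,"scene");cv2.imwrite("pics/j1.png",crop(S,325,250,140,120,5,""))
```

```text
[519.998668   415.02708759  99.81560706] [-5.90060951 -1.76312955  6.75563767] 56.468796730041504
```

View pics/j1.png

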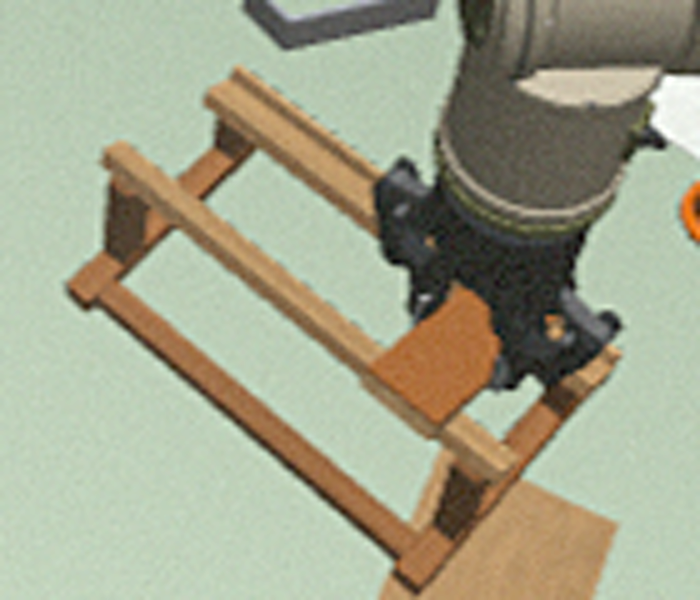

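drive_tool(
  motion=[1,0,0,0.025,0,1,0,0,0,0,1,0,0,0,0],
)

```text
time: 23.8
tcp_pos: [520.1, 415.1, 96.5]
ee_rot: [-3.141, -0.001, 0.216]
contact_force: [-5.2, -2.6, 7.2]
gripper_width: 42.8
grasp_force: 57.1
```

drive_tool(
  motion=[1,0,0,0.02,0,1,0,0,0,0,1,0,0,0,0],
)

```text
time: 24.1
tcp_pos: [520.1, 415.2, 96.2]
ee_rot: [-3.142, -0.002, 0.216]
contact_force: [-13.1, -11.6, 30.5]
gripper_width: 43.0
grasp_force: 59.6
```

drive_tool(
  motion=[1,0,0,-0.02,0,-0.35,0,0,0,0,-0.35,0,0,0,0,-0.35,0,0,0,0,-0.35,0,0,0,0,-0.35,0,0,-0.05,0,-0.35,0,0,-0.3,0,-0.35,0,0,-0.33,0,-0.35,0,0,-0.33,0,-0.35,-0.1,0,-0.33,0,-0.35,-0.3,0,0,0,-0.35,-0.3,0,0,0],
)

```text
time: 25.3
tcp_pos: [417.6, 392.7, 296.1]
ee_rot: [-3.139, -0.002, 0.215]
contact_force: [-1.4, 1.1, 1.1]
gripper_width: 57.4
grasp_force: 0.0
```

Run:
```python
from boards import *
s=arm.sense();print(s["tcp_pos"],s["ee_rot"],s["contact_force"],s["grasp_force"])
W=cam(arm,"wrist","k1")
boards(W,300,(100,500,0,260),90)
S=cam(arm,"scene","k2")
```

```text
[417.59840074 392.65072107 296.11611315] [-3.13947222e+00 -2.28522957e-03  2.14820681e-01] [-1.40838544  1.12590181  1.09552878] 0.0
[347.1  65.3] mean [522.4 391.6] rect [513.2 376.1] [136.9 280.3] yaw 1.625 hue [ 17  87 164]
[292.5 246. ] mean [329.4 407.5] rect [330.7 409.3] [35. 44.] yaw 2.117 hue [ 12 212  84]
```

```bash
cat > rackchk.py <<'E'
from h import *
MID=np.array([535,336,85.]);YAW=.218
def frame(mid=MID,yaw=YAW):
    s=.4189;return Ro.from_euler("xyz",[0,-s,yaw]).as_matrix()
def chk(c,hues,smin,vmax=255,box=None,mid=MID,yaw=YAW,vmin=40):
    """mask -> ray onto board-top plane -> slope-frame extents (u up slope, v along rack y)"""
    hsv=cv2.cvtColor(c["image"],cv2.COLOR_RGB2HSV);h=hsv[...,0].astype(int)
    m=(((h>=hues[0])&(h<=hues[1])) if hues[0]<=hues[1] else ((h>=hues[0])|(h<=hues[1])))&(hsv[...,1]>smin)&(hsv[...,2]<=vmax)&(hsv[...,2]>=vmin)
    m=m.astype(np.uint8)
    if box: k=np.zeros_like(m);k[box[2]:box[3],box[0]:box[1]]=1;m*=k
    m=cv2.morphologyEx(m,cv2.MORPH_OPEN,np.ones((3,3)))
    n,l,st,ce=cv2.connectedComponentsWithStats(m);R=frame(mid,yaw);nn=R[:,2];p0=mid+14*nn
    for k in range(1,n):
        if st[k,4]<80: continue
        P=[]
        for p in np.argwhere(l==k)[:,::-1]:
            d=ray(c,p);P.append(R.T@(c["o"]+d*((p0-c["o"])@nn)/(d@nn)-mid))
        P=np.array(P)
        if abs(P[:,:2].mean(0)).max()>200: continue
        r=cv2.minAreaRect(P[:,:2].astype(np.float32))
        print(st[k],"u,v centre",np.round(r[0],1),"size",np.round(r[1],1),"ang",round(r[2],1),"u range",P[:,0].min().round(1),P[:,0].max().round(1),"v",P[:,1].min().round(1),P[:,1].max().round(1))
E
python3 - <<'E'
from rackchk import *; from rig import arm
W=cam(arm,"wrist");S=cam(arm,"scene")
print("wrist");chk(W,(8,16),120,box=(100,500,0,230));print("scene");chk(S,(8,16),140,box=(325,465,250,370))
E
```

```text
wrist
[ 298    0   55  123 5953] u,v centre [-1.6 80.5] size [ 45.9 110.5] ang 89.9 u range -56.8 53.6 v 57.5 103.6
[ 274   16   23   87 1344] u,v centre [  3.5 112.2] size [77.  18.2] ang 2.5 u range -35.0 41.6 v 104.6 123.0
[ 479   16   21   87 1266] u,v centre [  4.3 -72.8] size [80.5 15.5] ang 11.3 u range -34.0 42.5 v -87.8 -58.6
[285 134  13  11 138] u,v centre [-77.1 115.2] size [12.3 13.4] ang 0.3 u range -83.3 -70.9 v 108.6 121.9
[474 135  16  11 155] u,v centre [-77.2 -89. ] size [12.3 18.1] ang 0.3 u range -83.4 -71.0 v -98.0 -79.9
scene
[400 305  35  29 545] u,v centre [ 9.2 82.9] size [133.4  44.7] ang 0.6 u range -57.6 75.8 v 60.0 105.1
```

drive_tool(
  motion=[1,0.27,0,0,0,1,0.27,0,0,0,1,0.27,0,0,0,1,0.27,0,0,0,1,0.27,0,0,0,1,0,0,0.33,0,1,0,0,0.33,0,1,0,0,0.33,0,1,0,0,0.18,0,1,0,0,0,0,1,0,0,0,0],
)

```text
time: 26.6
tcp_pos: [617.3, 435.2, 119.3]
ee_rot: [-3.141, -0.0, 0.214]
contact_force: [-1.0, 0.6, 1.0]
gripper_width: -0.2
grasp_force: 0.0
```

drive_tool(
  motion=[1,-0.04,0,0,0,1,-0.04,0,0,0,1,-0.03,0,0,0,1,0,0,0,0],
)

```text
time: 27.0
tcp_pos: [599.7, 432.0, 120.0]
ee_rot: [-3.141, -0.001, 0.216]
contact_force: [0.6, -0.1, -0.1]
gripper_width: 0.0
grasp_force: 0.0
```

drive_tool(
  motion=[1,-0.03,0,0,0,1,-0.02,0,0,0,1,0,0,0,0],
)

```text
time: 27.3
tcp_pos: [592.5, 430.2, 119.0]
ee_rot: [3.142, 0.0, 0.216]
contact_force: [0.8, -0.8, -0.5]
gripper_width: 0.2
grasp_force: 0.0
```

drive_tool(
  motion=[1,-0.02,0,0,0,1,0,0,0,0],
)

```text
time: 27.5
tcp_pos: [589.6, 429.5, 118.8]
ee_rot: [3.142, 0.0, 0.216]
contact_force: [0.7, -0.3, 0.0]
gripper_width: 0.4
grasp_force: 0.0
```

drive_tool(
  motion=[1,-0.02,0,0,0,1,0,0,0,0],
)

```text
time: 27.7
tcp_pos: [586.7, 428.9, 118.8]
ee_rot: [3.142, 0.0, 0.216]
contact_force: [0.3, -0.6, 0.3]
gripper_width: -0.3
grasp_force: 0.0
```

Run:
```python
from rackchk import *; from rig import arm
S=cam(arm,"scene");chk(S,(8,16),140,box=(325,465,250,370))
im=crop(S,325,250,140,120,5,"");cv2.imwrite("pics/l1.png",im)
```

```text
[424 308  13  15 114] u,v centre [-29.7  93.3] size [68.6 22.2] ang 2.1 u range -64.2 4.3 v 81.3 105.4
```

drive_tool(
  motion=[1,-0.02,0,0,0,1,0,0,0,0],
)

```text
time: 27.95
tcp_pos: [583.7, 428.2, 118.8]
ee_rot: [3.142, 0.0, 0.216]
contact_force: [-0.3, 0.5, -0.2]
gripper_width: 0.4
grasp_force: 0.0
```

drive_tool(
  motion=[1,-0.02,0,0,0,1,0,0,0,0],
)

```text
time: 28.15
tcp_pos: [581.2, 427.7, 119.2]
ee_rot: [-3.141, -0.001, 0.215]
contact_force: [0.6, 0.2, -0.1]
gripper_width: 0.0
grasp_force: 0.4
```

Run:
```python
from rackchk import *; from rig import arm
S=cam(arm,"scene");chk(S,(8,16),140,box=(325,465,250,370))
```

```text
[426 307  12  13  99] u,v centre [-39.7  96.8] size [56.9 25.3] ang 13.2 u range -67.0 -11.1 v 79.2 105.1
```

drive_tool(
  motion=[1,0.1,0,0,0,1,0,0,-0.33,0,-0.3,0,0,-0.33,-1,-0.3,0,0,-0.33,-1,-0.3,0,0,-0.2,-1,-0.3,0,0,0,-1,-0.3,0,0,0,-1,-0.3,0,0,0,-1,-0.3,0,0,0,-1,-0.3,0,0,0,-1,-0.3,0,0,0,-0.5,-0.3,0,0,0,0],
)

```text
time: 29.4
tcp_pos: [595.7, 430.7, 297.1]
ee_rot: [-3.141, 0.0, 1.491]
contact_force: [0.2, 1.0, -0.2]
gripper_width: 55.1
grasp_force: 0.0
```

drive_tool(
  motion=[-0.3,-0.311,0.012,0,0,-0.3,-0.311,0.012,0,0,-0.3,-0.311,0.012,0,0,-0.3,-0.311,0.012,0,0,-0.3,-0.311,0.012,0,0,-0.3,-0.311,0.012,0,0,-0.3,-0.311,0.012,0,0,-0.3,-0.311,0.012,0,0,-0.3,-0.311,0.012,0,0,-0.3,-0.311,0.012,0,0,-0.3,-0.311,0.012,0,0,-0.3,0,0,0,0],
)

```text
time: 30.6
tcp_pos: [573.7, -90.9, 296.7]
ee_rot: [-3.141, 0.003, 1.476]
contact_force: [0.9, -0.5, -0.4]
gripper_width: 55.3
grasp_force: 0.0
```

Run:
```python
from boards import *
s=arm.sense();print(s["tcp_pos"],s["ee_rot"])
W=cam(arm,"wrist","m1");boards(W,400,(150,500,0,330))
S=cam(arm,"scene");boards(S,100,(255,350,180,225))
T=cam(arm,"top");t=lambda x,y:(180+x/8,170+y/8)
cv2.imwrite("pics/m2.png",crop(S,325,250,140,120,5,""))
from rackchk import *;chk(S,(8,16),140,box=(325,465,250,370))
```

```text
[573.73903867 -90.90496486 296.65817137] [-3.14054060e+00  2.63636956e-03  1.47632326e+00]
[480. 149.] mean [753.6 -90.7] rect [750.7 -92.2] [48.5 66.2] yaw 1.721 hue [  1 203 215]
[320.8 192.7] mean [ 569.  -126.1] rect [ 568.8 -129.6] [128.3  42.1] yaw 1.486 hue [  0 158 134]
[379.5 194.2] mean [ 637.8 -134.3] rect [ 637.3 -138. ] [128.9  42.2] yaw 1.443 hue [ 11 144  85]
[296.5 209.3] mean [ 571.3 -122.5] rect [ 571.2 -124.6] [137.6  43.6] yaw 1.472 hue [179 155  87]
[276.  213.3] mean [ 637.7 -144.6] rect [ 638.5 -143.9] [116.5  42.2] yaw 1.47 hue [ 10 132  58]
[403 303  35  29 528] u,v centre [-1.9 83. ] size [130.   45.3] ang 0.5 u range -67.0 63.1 v 60.0 105.7
```

drive_tool(
  motion=[-0.3,-0.256,-0.007,0,-0.07,-0.3,0,0,0.33,0,-0.3,0,0,0.33,0,-0.3,0,0,0.33,0,-0.3,0,0,0.33,0,-0.3,0,0,0.2,0,-0.3,0,0,0.1,0,-0.3,0,0,0,0,-0.3,0,0,0,0],
  newtons=40,
)

```text
time: 31.65
tcp_pos: [571.3, -119.6, 56.0]
ee_rot: [3.14, -0.0, 1.502]
contact_force: [-0.1, 0.5, 1.2]
gripper_width: 55.7
grasp_force: 0.0
```

drive_tool(
  motion=[-0.3,-0.065,-0.01,0.03,0.1,-0.3,0,0,0.033,0,-0.3,0,0,0,0,-0.3,0,0,0,0,1,0,0,0,0,1,0,0,0,0,1,0,0,0,0,1,0,0,0,0],
)

```text
time: 32.45
tcp_pos: [568.4, -130.0, 45.5]
ee_rot: [3.141, 0.0, 1.486]
contact_force: [-1.4, 0.4, 6.2]
gripper_width: 42.7
grasp_force: 41.5
```

drive_tool(
  motion=[1,0,0,-0.2,0,1,0,0,-0.33,0,1,0,0,-0.33,0,1,0,0,-0.33,1,1,0,0,-0.33,1,1,0,0,-0.18,1,1,0,0,0,1,1,0,0,0,1,1,0,0,0,1,1,0,0,0,1,1,0,0,0,1,1,0,0,0,0.45],
  newtons=50,
)

```text
time: 33.65
tcp_pos: [567.7, -130.0, 299.5]
ee_rot: [-3.141, 0.001, 0.213]
contact_force: [-0.2, 0.5, -1.4]
gripper_width: 42.6
grasp_force: 52.2
```

drive_tool(
  motion=[1,0.043,-0.308,0,0,1,0.043,-0.308,0,0,1,0.043,-0.308,0,0,1,0.043,-0.308,0,0,1,0.043,-0.308,0,0,1,0.043,-0.308,0,0,1,0.043,-0.308,0,0,1,0.043,-0.308,0,0,1,0.043,-0.308,0,0,1,0,0,0,0,1,0,0,0,0],
)

```text
time: 34.75
tcp_pos: [533.6, 290.0, 299.3]
ee_rot: [-3.141, 0.001, 0.222]
contact_force: [-0.3, -0.7, -1.0]
gripper_width: 42.6
grasp_force: 52.3
```

Run:
```python
from rackchk import *; from rig import arm
s=arm.sense();print(s["tcp_pos"],s["ee_rot"],s["gripper_width"])
S=cam(arm,"scene");chk(S,(8,16),140,box=(325,465,250,370))
T=cam(arm,"top");W=cam(arm,"wrist")
for c,n in((S,"n_s"),(T,"n_t"),(W,"n_w")): cv2.imwrite(f"pics/{n}.png",c["image"][:,:,::-1])
```

```text
[533.61675441 290.00299957 299.3261277 ] [-3.14132914e+00  1.06830456e-03  2.21824791e-01] 42.60282353583762
[402 303  35  29 532] u,v centre [-1.6 82.9] size [130.5  45.3] ang 0.4 u range -66.9 63.5 v 60.0 105.7
```

drive_tool(
  motion=[1,0.025,-0.15,0,0,1,0.024,-0.147,0,0,1,0,0,0,0,1,0,0,0.33,0,1,0,0,0.33,0,1,0,0,0.33,0,1,0,0,0.15,0,1,0,0,0,0,1,0,0,0,0],
)

```text
time: 35.8
tcp_pos: [533.0, 332.5, 130.0]
ee_rot: [3.142, -0.001, 0.217]
contact_force: [0.7, -0.1, -0.5]
gripper_width: 42.8
grasp_force: 52.2
```

drive_tool(
  motion=[1,-0.01,-0.015,0.06,0,1,0,0,0.03,0,1,0,0,0.03,0,1,0,0,0.03,0,1,0,0,0,0],
  newtons=20,
)

```text
time: 36.3
tcp_pos: [529.9, 336.0, 107.2]
ee_rot: [-3.141, -0.001, 0.219]
contact_force: [-4.4, -1.7, 5.3]
gripper_width: 42.6
grasp_force: 54.1
```

drive_tool(
  motion=[1,0,0,0.03,0,1,0,0,0.025,0,1,0,0,0,0],
)

```text
time: 36.6
tcp_pos: [529.8, 336.1, 99.0]
ee_rot: [-3.141, -0.001, 0.219]
contact_force: [-4.4, -1.8, 6.4]
gripper_width: 42.4
grasp_force: 55.1
```

drive_tool(
  motion=[1,0,0,0.015,0,1,0,0,0,0],
)

```text
time: 36.8
tcp_pos: [529.9, 336.1, 97.1]
ee_rot: [-3.141, -0.001, 0.219]
contact_force: [-5.2, -2.6, 6.6]
gripper_width: 42.6
grasp_force: 55.4
```

drive_tool(
  motion=[1,0,0,0.012,0,1,0,0,0,0],
)

```text
time: 37.0
tcp_pos: [530.1, 336.1, 95.3]
ee_rot: [-3.141, -0.001, 0.219]
contact_force: [-4.4, -1.5, 6.4]
gripper_width: 42.3
grasp_force: 55.6
```

drive_tool(
  motion=[1,0,0,0.012,0,1,0,0,0,0],
)

```text
time: 37.2
tcp_pos: [530.2, 336.2, 93.8]
ee_rot: [-3.141, -0.002, 0.219]
contact_force: [-4.6, -0.8, 7.5]
gripper_width: 42.6
grasp_force: 55.8
```

drive_tool(
  motion=[1,0,0,0.012,0,1,0,0,0,0],
)

```text
time: 37.4
tcp_pos: [530.2, 336.2, 93.7]
ee_rot: [3.141, -0.002, 0.219]
contact_force: [-10.4, -6.5, 23.4]
gripper_width: 42.7
grasp_force: 57.6
```

drive_tool(
  motion=[1,0,0,0.01,0,1,0,0,0,0],
)

```text
time: 37.6
tcp_pos: [530.2, 336.3, 93.6]
ee_rot: [3.141, -0.003, 0.219]
contact_force: [-15.3, -10.8, 36.3]
gripper_width: 42.2
grasp_force: 59.1
```

drive_tool(
  motion=[1,0,0,-0.025,0,-0.35,0,0,0,0,-0.35,0,0,0,0,-0.35,0,0,0,0,-0.35,0,0,0,0,-0.35,0,0,-0.05,0,-0.35,0,0,-0.3,0,-0.35,0,0,-0.33,0,-0.35,0,0,-0.33,0,-0.35,0,0,-0.33,0,-0.35,0,0.3,0,0,-0.35,0,0.3,0,0],
)

```text
time: 38.8
tcp_pos: [549.4, 248.6, 296.0]
ee_rot: [-3.14, -0.003, 0.222]
contact_force: [2.2, -0.3, 0.5]
gripper_width: 57.8
grasp_force: 0.0
```

Run:
```python
from rackchk import *; from rig import arm
s=arm.sense();print(s["tcp_pos"],s["ee_rot"],s["gripper_width"])
S=cam(arm,"scene","o_s");chk(S,(8,16),140,box=(325,465,250,370));chk(S,(170,6),100,box=(325,465,250,370))
```

```text
[549.40390414 248.59848765 296.03273416] [-3.14049726 -0.0033483   0.22229405] 57.81753948606104
[402 303  35  29 527] u,v centre [-1.5 82.9] size [130.6  45.3] ang 0.4 u range -66.8 63.9 v 60.0 105.7
[378 286  34  26 473] u,v centre [3.4 3.5] size [131.1  44. ] ang 0.7 u range -62.2 69.1 v -19.2 25.2
```

drive_tool(
  motion=[-0.3,0,0,0,-1,-0.3,0,0,0,-1,-0.3,0,0,0,-1,-0.3,0,0,0,-1,-0.3,0,0,0,-1,-0.3,0,0,0,-1,-0.3,0,0,0,-1,-0.3,0,0,0,-1,-0.3,0,0,0,-0.14,-0.3,0,0,0,0],
)

```text
time: 39.85
tcp_pos: [549.6, 247.4, 293.9]
ee_rot: [-3.141, -0.0, 1.436]
contact_force: [-0.5, -0.4, 0.8]
gripper_width: 55.6
grasp_force: 0.0
```

drive_tool(
  motion=[-0.3,-0.276,0.101,0,0,-0.3,-0.276,0.101,0,0,-0.3,-0.276,0.101,0,0,-0.3,-0.276,0.101,0,0,-0.3,-0.276,0.101,0,0,-0.3,-0.276,0.101,0,0,-0.3,-0.276,0.101,0,0,-0.3,-0.276,0.101,0,0,-0.3,-0.276,0.101,0,0,-0.3,0,0,0,0,-0.3,0,0,0,0],
)

```text
time: 40.95
tcp_pos: [636.0, -140.8, 293.5]
ee_rot: [-3.141, -0.001, 1.434]
contact_force: [-0.5, 0.2, -0.1]
gripper_width: 55.4
grasp_force: 0.0
```

Run:
```python
from boards import *
s=arm.sense();print(s["tcp_pos"],s["ee_rot"])
W=cam(arm,"wrist","p1");boards(W,400,(150,500,0,330))
```

```text
[ 635.95771005 -140.76569969  293.51995066] [-3.14117860e+00 -5.77211835e-04  1.43405680e+00]
[425.3 101.6] mean [755.9 -87.1] rect [755.7 -88.1] [64.4 67.3] yaw 2.971 hue [  1 194 223]
[323.3 159.6] mean [ 638.2 -135.6] rect [ 637.9 -138.7] [125.7  40.7] yaw 1.442 hue [ 10 124 101]
```

drive_tool(
  motion=[-0.3,0.02,0.009,0.33,0,-0.3,0,0,0.33,0,-0.3,0,0,0.33,0,-0.3,0,0,0.33,0,-0.3,0,0,0.2,0,-0.3,0,0,0.08,0,-0.3,0,0,0,0,-0.3,0,0,0,0],
  newtons=40,
)

```text
time: 41.8
tcp_pos: [638.8, -136.2, 55.9]
ee_rot: [3.139, -0.0, 1.44]
contact_force: [-0.1, 0.4, 0.7]
gripper_width: 55.4
grasp_force: 0.0
```

drive_tool(
  motion=[-0.3,-0.01,0,0.03,0,-0.3,0,0,0.033,0,-0.3,0,0,0,0,-0.3,0,0,0,0,1,0,0,0,0,1,0,0,0,0,1,0,0,0,0,1,0,0,0,0],
)

```text
time: 42.6
tcp_pos: [637.9, -138.5, 44.9]
ee_rot: [3.141, 0.0, 1.439]
contact_force: [0.3, 0.5, 5.2]
gripper_width: 43.2
grasp_force: 41.9
```

drive_tool(
  motion=[1,0,0,-0.2,0,1,0,0,-0.33,0,1,0,0,-0.33,0,1,0,0,-0.33,1,1,0,0,-0.33,1,1,0,0,-0.18,1,1,0,0,0,1,1,0,0,0,1,1,0,0,0,1,1,0,0,0,1,1,0,0,0,1,1,0,0,0,0.14],
  newtons=50,
)

```text
time: 43.8
tcp_pos: [637.3, -138.4, 298.9]
ee_rot: [3.141, 0.001, 0.215]
contact_force: [0.2, 0.7, -0.8]
gripper_width: 42.5
grasp_force: 52.0
```

drive_tool(
  motion=[1,-0.003,-0.302,0,0,1,-0.003,-0.302,0,0,1,-0.003,-0.302,0,0,1,-0.003,-0.302,0,0,1,-0.003,-0.302,0,0,1,-0.003,-0.302,0,0,1,-0.003,-0.302,0,0,1,-0.003,-0.302,0,0,1,0,0,0,0,1,0,0,0,0],
)

```text
time: 44.8
tcp_pos: [554.9, 215.8, 299.1]
ee_rot: [3.141, 0.0, 0.224]
contact_force: [-0.1, -1.0, -1.3]
gripper_width: 42.6
grasp_force: 52.0
```

Run:
```python
from rackchk import *; from rig import arm
s=arm.sense();print(s["tcp_pos"],s["ee_rot"],s["gripper_width"])
S=cam(arm,"scene","q_s");chk(S,(8,16),140,box=(325,465,250,370));chk(S,(170,6),100,box=(325,465,250,370))
```

```text
[554.88369424 215.75469441 299.12050299] [3.14148617e+00 2.93522091e-04 2.24323920e-01] 42.57935423041006
[389 303  34  29 530] u,v centre [34.3 59.9] size [127.8  44.8] ang 1.0 u range -29.8 98.5 v 37.2 82.5
[367 286  34  28 478] u,v centre [ 35.3 -13.9] size [129.6  43.9] ang 2.2 u range -29.8 99.7 v -37.5 10.1
```

drive_tool(
  motion=[1,-0.3,-0.1,0,0,1,-0.3,-0.2,0,0,1,-0.05,-0.1,-0.2,0,1,0,0,0,0,1,0,0,0,0],
)

```text
time: 45.35
tcp_pos: [452.3, 249.2, 329.8]
ee_rot: [3.141, -0.002, 0.217]
contact_force: [-0.0, -1.0, -1.0]
gripper_width: 42.8
grasp_force: 52.0
```

Run:
```python
from rackchk import *; from rig import arm
from scipy.optimize import least_squares
s=arm.sense();print(s["tcp_pos"],s["ee_rot"],s["gripper_width"])
S=cam(arm,"scene");W=cam(arm,"wrist");T=cam(arm,"top","r_t")
def hit(c,p,mid,yaw):
    R=frame(mid,yaw);n=R[:,2];p0=mid+14*n;d=ray(c,p);return (R.T@(c["o"]+d*((p0-c["o"])@n)/(d@n)-mid))[:2]
def cen(img,hues,smin):
    hsv=cv2.cvtColor(img,cv2.COLOR_RGB2HSV);h=hsv[...,0].astype(int)
    m=((h>=hues[0])&(h<=hues[1]) if hues[0]<=hues[1] else (h>=hues[0])|(h<=hues[1]))&(hsv[...,1]>smin)
    k=np.zeros(m.shape,bool);k[250:370,325:465]=1;m=cv2.morphologyEx((m&k).astype(np.uint8),cv2.MORPH_OPEN,np.ones((3,3)))
    n,l,st,ce=cv2.connectedComponentsWithStats(m);return ce[1+st[1:,4].argmax()]
old=cv2.imread("pics/o_s.png")[:,:,::-1].copy()
o=[cen(old,(8,16),140),cen(old,(170,6),100)];q=[cen(S["image"],(8,16),140),cen(S["image"],(170,6),100)]
print(o,q)
u0=[hit(S,p,MID,YAW) for p in o]
f=lambda x:np.concatenate([hit(S,p,np.array([x[0],x[1],85.]),x[2])-u for p,u in zip(q,u0)])
r=least_squares(f,[535,336,.218],x_scale=[1,1,.01]);print(r.x,r.fun)
im=np.zeros((600,800,3),np.uint8);im[:320,:512]=cv2.resize(W["image"][:,:,::-1],(512,320))
im[320:600,:373]=cv2.resize(crop(S,325,255,140,105,1,""),(373,280),interpolation=cv2.INTER_CUBIC)
im[320:600,380:780]=cv2.resize(crop(T,175,160,100,70,1,""),(400,280),interpolation=cv2.INTER_CUBIC)
cv2.imwrite("pics/r1.png",im)
```

```text
[452.31853507 249.24735778 329.7928417 ] [ 3.14070921e+00 -1.82054715e-03  2.17084824e-01] 42.796507330620756
[array([419.35863378, 316.92030361]), array([394.54122622, 298.75264271])] [array([405.69318182, 316.93181818]), array([383.71428571, 299.25210084])]
[5.61207946e+02 3.18449411e+02 1.78701407e-01] [ 0.36611359 -2.81235618 -0.44583446  2.81235614]
```

View pics/r1.png

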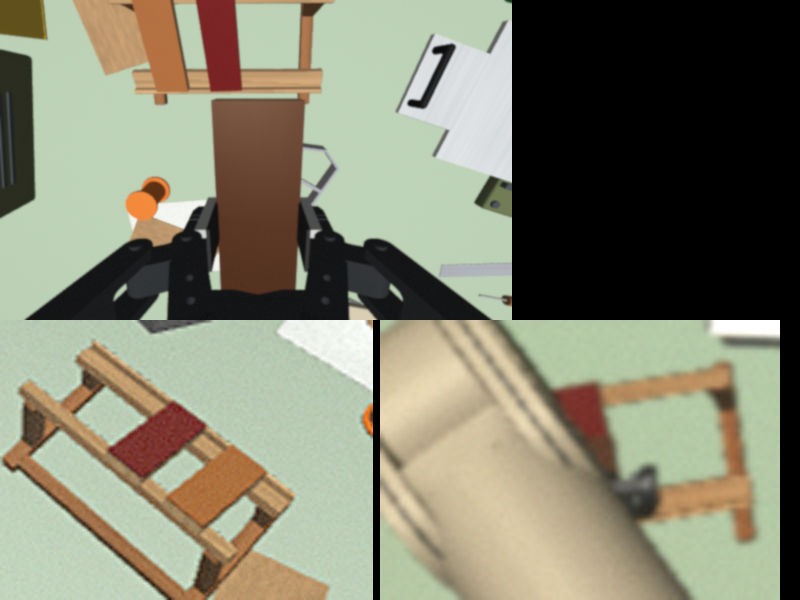

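Run:
```python
from rackchk import *; from rig import arm
W=cam(arm,"wrist")
hsv=cv2.cvtColor(cv2.GaussianBlur(W["image"],(3,3),0),cv2.COLOR_RGB2HSV)
wood=(hsv[...,0]<22)&(hsv[...,1]>75)
def rows(x,a,b): r=np.where(wood[a:b,x])[0]+a;return (r.min(),r.max()) if len(r) else None
P=[]
for x in (172,185,315,330,345,360,370,390,398):print(x,rows(x,70,122))
row=wood[98];c=np.where(row[140:430])[0]+140;print("cols row98",c.min(),c.max())
def est(l,r):
    p,q=onz(W,l,67),onz(W,r,67);v=(p-q)[:2];L=np.linalg.norm(v);v/=L;x=np.array([v[1],-v[0]])
    print(L,"yaw",np.arctan2(x[1],x[0]),"mid",(p+q)[:2]/2+40.2*x)
est((c.min(),rows(175,70,110)[0]-.5),(c.max(),rows(360,70,110)[0]-.5))
est((169,89),(401,86))
```

```text
172 (np.int64(70), np.int64(116))
185 (np.int64(70), np.int64(115))
315 (np.int64(87), np.int64(115))
330 (np.int64(86), np.int64(115))
345 (np.int64(86), np.int64(114))
360 (np.int64(86), np.int64(114))
370 (np.int64(86), np.int64(115))
390 (np.int64(86), np.int64(114))
398 (np.int64(86), np.int64(114))
cols row98 168 401
258.63815704830563 yaw 0.15277160058444386 mid [575.54456483 315.83466412]
259.79254445833374 yaw 0.2297442750243943 mid [564.54584235 317.39221678]
```

drive_tool(
  motion=[1,0.265,0.079,0,-0.05,1,0.265,0.079,0,0,1,0.265,0.078,0,0,1,0,0,0,0,1,0,0,0.33,0,1,0,0,0.33,0,1,0,0,0.33,0,1,0,0,0.3,0,1,0,0,0,0,1,0,0,0,0],
)

```text
time: 46.55
tcp_pos: [575.4, 242.3, 136.4]
ee_rot: [-3.141, 0.001, 0.226]
contact_force: [0.6, 0.3, 0.3]
gripper_width: 42.4
grasp_force: 52.0
```

Run:
```python
from rackchk import *; from rig import arm
s=arm.sense();print(s["tcp_pos"],s["ee_rot"],s["gripper_width"])
M=np.array([564,317.5,85.])
S=cam(arm,"scene","s_s");chk(S,(8,16),140,box=(325,465,250,370),mid=M,yaw=.225);chk(S,(170,6),100,box=(325,465,250,370),mid=M,yaw=.225)
```

```text
[575.38546185 242.33370136 136.37886539] [-3.14107718e+00  1.01204391e-03  2.25653244e-01] 42.36984836270709
[389 303  35  29 533] u,v centre [ 0.1 81.5] size [130.3  45.4] ang 1.0 u range -65.1 65.4 v 58.4 104.3
[368 286  33  28 477] u,v centre [-0.2  6.5] size [131.5  44.6] ang 2.2 u range -65.9 65.0 v -17.1 30.4
```

drive_tool(
  motion=[1,0,0,0.08,0,1,0,0,0.05,0,1,0,0,0.03,0,1,0,0,0.03,0,1,0,0,0,0],
  newtons=20,
)

```text
time: 47.1
tcp_pos: [575.4, 242.8, 107.9]
ee_rot: [-3.142, -0.001, 0.226]
contact_force: [-3.7, -1.1, 5.5]
gripper_width: 42.4
grasp_force: 53.7
```

drive_tool(
  motion=[1,0,0,0.03,0,1,0,0,0.025,0,1,0,0,0,0],
)

```text
time: 47.4
tcp_pos: [575.2, 242.7, 99.6]
ee_rot: [3.141, -0.0, 0.226]
contact_force: [-3.3, -0.9, 5.2]
gripper_width: 43.0
grasp_force: 54.6
```

drive_tool(
  motion=[1,0,0,0.02,0,1,0,0,0,0],
)

```text
time: 47.6
tcp_pos: [575.2, 242.9, 96.8]
ee_rot: [-3.142, -0.001, 0.226]
contact_force: [-4.5, -0.1, 6.2]
gripper_width: 42.6
grasp_force: 54.9
```

drive_tool(
  motion=[1,0,0,0.015,0,1,0,0,0,0],
)

```text
time: 47.8
tcp_pos: [575.3, 242.8, 94.6]
ee_rot: [3.142, -0.001, 0.226]
contact_force: [-4.2, -1.4, 7.0]
gripper_width: 42.4
grasp_force: 55.1
```

drive_tool(
  motion=[1,0,0,0.012,0,1,0,0,0,0],
)

```text
time: 48.0
tcp_pos: [575.4, 242.9, 93.0]
ee_rot: [3.142, -0.001, 0.226]
contact_force: [-4.0, -0.5, 6.9]
gripper_width: 42.1
grasp_force: 55.3
```

drive_tool(
  motion=[1,0,0,0.01,0,1,0,0,0,0],
)

```text
time: 48.2
tcp_pos: [575.4, 242.9, 92.5]
ee_rot: [3.141, -0.001, 0.226]
contact_force: [-8.2, -3.1, 15.4]
gripper_width: 42.3
grasp_force: 56.3
```

Seated. Release, lift and check.

drive_tool(
  motion=[1,0,0,-0.008,0,-0.35,0,0,0,0,-0.35,0,0,0,0,-0.35,0,0,0,0,-0.35,0,0,0,0,-0.35,0,0,-0.05,0,-0.35,0,0,-0.3,0,-0.35,0,0,-0.33,0,-0.35,0,0,-0.33,0,-0.35,0,0,-0.33,0,-0.35,0,0.3,0,0,-0.35,0,0.3,0,0],
)

```text
time: 49.4
tcp_pos: [595.5, 155.8, 295.3]
ee_rot: [-3.141, -0.004, 0.23]
contact_force: [0.7, -0.3, 0.6]
gripper_width: 57.5
grasp_force: 0.0
```

Run:
```python
from rackchk import *; from rig import arm
s=arm.sense();print(s["tcp_pos"],s["ee_rot"],s["gripper_width"])
M=np.array([564,317.5,85.]);b=(325,465,230,370)
S=cam(arm,"scene","t_s")
for n,h,sm,vm in (("tan",(8,16),140,255),("wine",(170,6),100,255),("brown",(5,20),110,75)):print(n);chk(S,h,sm,vm,box=b,mid=M,yaw=.225)
```

```text
[595.45632647 155.7907335  295.2685981 ] [-3.14134748 -0.00374274  0.22974822] 57.459654433804054
tan
[388 303  35  29 528] u,v centre [ 0.  81.6] size [130.   45.3] ang 0.3 u range -64.9 64.9 v 58.8 104.3
wine
[367 286  34  27 479] u,v centre [-0.5  6.4] size [130.8  44.9] ang 1.4 u range -65.7 65.3 v -17.1 29.8
brown
```

Run:
```python
from rackchk import *; from rig import arm
M=np.array([564,317.5,85.]);R=frame(M,.225)
S=cam(arm,"scene")
hsv=cv2.cvtColor(S["image"],cv2.COLOR_RGB2HSV)
for v in (81,6,-76):
    for u in (-40,0,40):
        p=proj(S,M+R@[u,v,14]);print(v,u,p.round(1),hsv[int(p[1]),int(p[0])])
chk(S,(0,25),90,95,box=(325,420,230,330),mid=M,yaw=.225,vmin=20)
```

```text
81 -40 [413.5 310.1] [ 14 166 117]
81 0 [406.2 316.1] [ 14 159 119]
81 40 [398.5 322.4] [ 13 162 115]
6 -40 [391.5 293.1] [  2 175  80]
6 0 [383.9 298.5] [  1 149  87]
6 40 [375.9 304.2] [  3 168  85]
-76 -40 [368.9 275.6] [ 13 113  61]
-76 0 [360.9 280.4] [  9 117  61]
-76 40 [352.6 285.5] [ 13 119  58]
[343 270  36  25 453] u,v centre [  3.6 -72.8] size [133.2  50.3] ang 3.2 u range -62.9 70.0 v -98.5 -47.0
[367 286  33  29 375] u,v centre [2.5 7.3] size [132.8  46.1] ang 3.0 u range -63.9 67.8 v -18.8 32.5
```

drive_tool(
  motion=[-1,0,0,0,1,-1,0,0,0,1,-1,0,0,0,0.13,-1,-0.013,0.297,0,0,-1,0,0.297,0,0,-1,0,0.298,0,0,-1,0,0,0,0,-1,0,0,0.33,0,-1,0,0,0.33,0,-1,0,0,0.33,0,-1,0,0,0,0],
)

```text
time: 50.6
tcp_pos: [577.3, 21.2, 138.6]
ee_rot: [3.141, 0.01, -0.09]
contact_force: [-0.3, 0.0, 0.2]
gripper_width: 85.2
grasp_force: 0.0
```

drive_tool(
  motion=[-1,0.02,0,0.3,0,-1,0,0,0.22,0,-1,0,0,0,0,1,0,0,0,0,1,0,0,0,0,1,0,0,0,0,1,0,0,0,0,1,0,0,0,0,1,0,0,0,0,1,0,0,0,0,1,0,0,0,0],
  newtons=40,
)

```text
time: 51.7
tcp_pos: [584.4, 21.1, 67.1]
ee_rot: [3.141, -0.001, -0.094]
contact_force: [-1.5, -0.8, 5.6]
gripper_width: 10.3
grasp_force: 39.0
```

drive_tool(
  motion=[1,0,0.1,0,0,1,0,0.1,0,0,1,0,0.1,0,0,1,0,0.1,0,0,1,0,0.1,0,0,1,0,0.1,0,0,1,0,0.1,0,0,1,0,0.1,0,0,1,0,0.1,0,0,1,0,0.1,0,0,1,0,0.06,0,0,1,0,0,0,0],
)

```text
time: 52.9
tcp_pos: [569.6, -140.0, 67.1]
ee_rot: [3.14, -0.002, -0.096]
contact_force: [0.2, -2.0, 5.6]
gripper_width: 10.2
grasp_force: 40.7
```

drive_tool(
  motion=[1,0,0.03,0,0,1,0,0,0,0],
)

```text
time: 53.1
tcp_pos: [569.4, -141.8, 67.1]
ee_rot: [-3.141, -0.002, -0.094]
contact_force: [-0.1, 2.1, 7.0]
gripper_width: 10.2
grasp_force: 40.8
```

drive_tool(
  motion=[1,0,0.02,0,0,1,0,0,0,0],
)

```text
time: 53.3
tcp_pos: [569.4, -141.9, 67.1]
ee_rot: [-3.138, -0.002, -0.092]
contact_force: [2.3, 9.9, 6.0]
gripper_width: 10.5
grasp_force: 40.8
```

drive_tool(
  motion=[1,0,0.02,0,0,1,0,0,0,0],
)

```text
time: 53.5
tcp_pos: [569.4, -142.0, 67.1]
ee_rot: [-3.135, -0.002, -0.089]
contact_force: [2.8, 17.4, 5.7]
gripper_width: 10.3
grasp_force: 40.9
```

drive_tool(
  motion=[1,0,-0.02,0,0,-1,0,0,0,0,-1,0,0,0,0,-1,0,0,0,0,-1,0,0,0,0,-1,0,0,0,0,-1,0,0,-0.25,0,-1,0,0,-0.33,0,-1,0,0,-0.33,0,-1,0,0,-0.33,0,-1,0,0,-0.33,0,-1,0,0,0,0],
)

```text
time: 54.7
tcp_pos: [570.7, -144.1, 308.8]
ee_rot: [3.14, -0.01, -0.094]
contact_force: [0.1, -0.2, 0.5]
gripper_width: 85.7
grasp_force: 0.0
```

drive_tool(
  motion=[-1,-0.2,-0.25,0,0,-1,-0.2,-0.25,0,0,-1,0,0,0,0,-1,0,0,0,0],
)

```text
time: 55.1
tcp_pos: [515.2, -63.6, 301.9]
ee_rot: [3.14, -0.001, -0.092]
contact_force: [0.3, -0.5, -0.1]
gripper_width: 85.6
grasp_force: 0.0
```

Run:
```python
from rackchk import *; from rig import arm
s=arm.sense();print(s["tcp_pos"],s["gripper_width"])
M=np.array([564,317.5,85.])
S=cam(arm,"scene","u_s");W=cam(arm,"wrist")
chk(S,(8,16),140,box=(325,465,250,370),mid=M,yaw=.225);chk(S,(170,6),100,box=(325,465,250,370),mid=M,yaw=.225)
chk(S,(0,25),90,95,box=(325,365,230,330),mid=M,yaw=.225,vmin=20)
# pull / red ball check vs start of bed-out images
a=cv2.imread("pics/a_scene.png").astype(int);b=S["image"][:,:,::-1].astype(int)
d=(abs(a-b).max(2)>45).astype(np.uint8);d=cv2.morphologyEx(d,cv2.MORPH_OPEN,np.ones((3,3)))
n,l,st,ce=cv2.connectedComponentsWithStats(d);print([(st[k].tolist()) for k in range(1,n) if st[k,4]>15])
g=S["image"].max(2)
for im,n in((a,"start"),(b,"now")):
    m=(im[190:225,270:320].max(2)<70);print(n,"pull px",np.argwhere(m).mean(0),m.sum())
    r=(im[...,2]>120)&(im[...,1]<70)&(im[...,0]<70);r[:95]=0;r[180:]=0;p=np.argwhere(r);print("red",p.mean(0)[::-1] if len(p) else None)
```

```text
[515.2004386  -63.60342717 301.91038347] 85.59592955906504
[389 303  35  29 532] u,v centre [ 0.1 81.4] size [130.2  45.5] ang 0.8 u range -65.1 64.9 v 58.4 104.3
[367 287  34  27 463] u,v centre [0.3 6.7] size [130.1  44. ] ang 1.7 u range -65.0 64.8 v -15.7 30.4
[343 273  22  21 279] u,v centre [ 20.  -74.8] size [97.8 47.9] ang 5.8 u range -28.1 70.3 v -102.4 -49.7
[[310, 0, 11, 3, 27], [326, 0, 107, 39, 1993], [476, 0, 21, 15, 245], [435, 12, 13, 27, 277], [314, 17, 17, 9, 75], [476, 19, 7, 6, 33], [303, 28, 31, 27, 443], [480, 51, 6, 12, 50], [459, 61, 12, 6, 51], [303, 65, 46, 102, 2011], [302, 67, 11, 11, 77], [486, 105, 4, 10, 38], [276, 106, 14, 16, 107], [430, 112, 11, 31, 160], [292, 117, 10, 11, 85], [471, 136, 7, 8, 40], [242, 139, 9, 11, 87], [252, 139, 10, 11, 69], [253, 176, 56, 25, 402], [350, 268, 21, 33, 335], [376, 268, 72, 77, 680], [326, 280, 86, 88, 2091], [372, 283, 57, 52, 913], [406, 328, 10, 8, 56], [412, 345, 10, 13, 90]]
start pull px [10.01612903 23.24193548] 248
red [295.66666667 119.43333333]
now pull px [11.95918367 26.60204082] 196
red [285.51515152 108.27272727]
```

```bash
python3 -c "
from rig import arm
print(arm.hand_in())"
```

```text
the job is handed in; nothing more can be done
None
```

I wound the press up to its stop and drew the bed out; all three boards now lie across the rack rails, foot end at or within about 5 mm of the lip and clear of each other. The rack was knocked aside before the last board, so I re-measured its place first. The bed is back home, the other bench items look unmoved in the scene view, and the job was handed in at 55 s of 210 s; no verdict came back.

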